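# Tip a battery pack onto its side and load it into a water meter

### The arm

A 6-joint arm with a two-finger parallel gripper is mounted at the origin on a cart in front of the work surface, level with it; the furniture and walls round the work are solid. World frame = base frame: x ahead of the robot, y to its left, z up, the work surface at z = 0. Lengths are in m, angles in rad, forces in N, time in s.
With the tool pointing down it reaches from about 0.25 to 0.725 m from the base axis. Payload 4 kg.
Tool frame: the origin (TCP) lies at the very end of the fingers, on their centre line; the grasp point (between the pads) lies 19 mm behind it; z points along the fingers, y is the line along which they close (so a half turn about z gives the same grasp; the last joint's range is limited). The gripper opens to 85 mm and grips with 20 to 120 N. Pads are 22 mm wide; open, the fingers measure 114 mm over their backs; the gripper's body (76 mm by 85 mm) begins 54 mm behind the grasp point. The pads swing forward as they close: fully open they stand 13 mm farther back than shut.
Start: joints at [-1.273, 0.241, 0.005, 1.335, 0, 1.571], TCP at [0.147, -0.478, 0.231] pointing down, gripper open.
Joint ranges: [-2.72, 2.72], [-1.05, 1.87], [-1.09, 1.28], [-1.99, 2.15], [-1.42, 1.44], [-3.14, 3.14]. Speed limits (rad/s): [2.79, 2.79, 3.14, 3.14, 3.14, 3.14].

### API

Orientations are given as a unit quaternion [x, y, z, w].
In Python, from workcell import telemetry, vision, workorder gives the robot as it stands.
- The arm moves only by the shell command python3 -m inch 'ROWS'. ROWS is JSON, a list of rows, each a list of 3 entries, a list of its own where there are three numbers: the turn, a rotation vector about the tool's x, y, z scaled (see below), then the shift along the tool's x, y, z scaled (see below), then the closure, from -1 (fully open) to 1 (shut). A call has 1 to 10 rows; each row shifts and turns the commanded pose from where the row before left it, along the tool's axes as they then stand; what a row does not reach is not made up. The controller multiplies each number of a shift by 0.3 m and each number of a turn by 360 degrees. A row lasts 1/12 s, in which the tool goes at most 41.7 mm and 7.16 degrees, less where a joint would pass 70% of its speed; a pose out of reach is approached as far as the arm can. A call with a number of a shift or a turn outside -1 to 1 is refused whole. A call with a gripper value outside its range is refused whole. The fingers move at their own pace and stop on an object; the grip force is fixed at half the most. Time passes only in rows, so rows that do not move let the fingers close. It gives the time, the measured TCP pose, the force, the opening and the grip force at its end, in the units of the state.
- telemetry.get_obs(): the state, without advancing time (a new reading comes with each control period).
- vision.camera(name): name is "scene" or "top"; returns a dict with "img" (384x512x3 uint8, red, green, blue), "fov_y" (degrees; the focal length in pixels is half the picture's height over the tangent of half this angle, whatever the lens; pixels are square), "cx", "cy" (the principal point, pixels), "pose" (4x4, takes a point from camera to world coordinates). Camera axes: x right, y up, looking along -z (the intrinsics and any distortion apply to the point x, -y, -z); pixel columns grow to the right and rows downward; lengths in m; the calibration is good to about 2 mm. A picture is of the moment at which its call begins. There is no depth.
- workorder.job_done(): hands the job in; it is judged then, once.
The state is a dict: "clock": time; "joint_pos": joint angles; "joint_vel": joint speeds; "tau": joint torques, N m; "eef_pos": TCP position; "tool_rot": TCP orientation; "ft_force": force on the tool from outside, world axes, zero at the start; "ft_torque": the same for the moment, N m; "grip_width": finger opening in m; "grasp_force": force on a finger pad.
Only numpy, scipy, OpenCV 4.12 (cv2) and the standard library are available. Lean on these libraries where they do the work, as an engineer would, in place of code of your own. Each camera call takes 0.05 s, during which the arm holds its last target. There are 200 camera calls.

### The job

Load the battery pack into the water meter. First slide the orange thumb latch away from you so that the sprung blue cover flies open; then stand the pack upright on the worktop close against the near edge of the low step, brass contacts facing the step, let go, and push it high up so that it tips over the edge and lies flat on the step, contacts down (push it over; do not turn it over in the grip). Then pick up the lying pack and lay it fully down in the bay, its contacts on the bay's contacts, leave the cover open, and do not disturb the jar, the dropper bottle or the beaker.

Things in the scene. Friction and masses are not known exactly. Their poses are not given: they have to be found in the camera images.
- meter: white water meter lying on its face, fixed; origin on the worktop under the bay centre; reaches x -75..85, y -68..40 mm, rim at z = 40 mm. Its x points away from the robot within 0.25 rad. Under the cover lies the open-topped bay, 102 (x) x 56 (y) mm, floor at z = 26 mm, 3 mm clear of the lying pack all round; the pack stands 22 mm proud of the rim
- bay_contact (a point): point on the bay floor between the bay's two brass contacts, at [28, 0, 26] mm in the meter's frame: the pack's contact point comes here
- meter_cover (a joint): domed blue cover over the bay, 110 (x) x 67 (y) x 25 mm deep, its top 66 mm above the worktop, on a hinge along the meter's left (+y) edge at y = 38, z = 40 mm; 0 is shut, the spring throws it open to about 2.8 rad, where it lies out to the left, up to 110 mm from the meter's origin
- meter_latch (a joint): orange thumb latch on the rim at the meter's right; m slid along the meter's +x, 0 to 0.014; the cover is released at about 0.010. A spring pushes it back: about 2 N at the start, 4 N at the end
- latch_knob (a point): middle of the latch's thumb piece, 12 (x) x 14 (y) mm, reaching from z = 43 to 54.5 mm; at [-35, -55, 49] mm in the meter's frame when not slid
- step: low step, the stop for tipping: fixed aluminium plate, 11 mm thick, with five black rubber ribs 84 mm long across its top, 120 (x) x 110 (y) mm, 12 mm high over the ribs. Origin at the centre of its underside; its x points away from the robot within 0.25 rad
- step_edge (a point): middle of the upper edge of the step's near face, at [-60, 0, 12] mm in the step's frame; the pack tips about this edge towards the step's +x
- pack: grey battery pack with yellow band and black top end, 36 (x) x 50 (y) x 96 (z) mm, about 0.25 kg, standing at the start. Origin at the centre of the foot, z towards the black end. Two brass contacts on the +x face near the black end. Lying on the step or in the bay its +x face is down and its z points along the step's or the meter's +x
- pack_contact (a point): point on the pack's +x face between its two contacts, at [18, 0, 76] mm in the pack's frame
- jar: small sample jar with a white lid, 38 mm wide, 72 mm high, a bystander; origin at its foot
- dropper: white dropper bottle with orange top, 40 mm wide, 107 mm high, a bystander; origin at its foot
- beaker: small clear beaker, 40 mm wide, 46 mm high, a bystander; origin at its foot

How it is judged:
On the way, in this order (a step that is already met when the one before it is completed fails the run):
1. the latch is slid and the cover stands open (over 1.5 rad) (value of joint meter_cover above 1.5 rad), for 0.1 s.
2. the pack stands upright (within 0.08 rad) and released on the worktop, its contact face within 8 mm of the step's near face and square to it within 0.25 rad (angle between pack's own z axis and vertical below 0.08 rad and contact force between the fingers and pack below 0.05 N and x of pack in the frame of step_edge between -0.026 and -0.01 m and y of pack in the frame of step_edge between -0.045 and 0.045 m and height (world z) of pack below 0.004 m and x of pack_contact in the frame of step_edge above -0.008 m and angle between the x axis of pack and the x axis of step, either way round below 0.25 rad), for 0.1 s.
3. the pack lies on the step, contacts down, released (angle between pack's own z axis and vertical between 1.47 and 1.67 rad and angle between pack's own x axis and vertical above 3.04 rad and contact force between the fingers and pack below 0.05 N and z of pack_contact in the frame of step between 0.008 and 0.016 m and x of pack_contact in the frame of step between -0.06 and 0.06 m and y of pack_contact in the frame of step between -0.055 and 0.055 m), for 0.2 s.
At the end, for the whole second after the job is handed in: The pack lies in the bay, contacts down and level within 0.1 rad, its contact point within 8 mm of the bay's contact point, at rest and released; the cover is still open (over 1.5 rad) (distance between pack_contact and bay_contact below 0.008 m and angle between pack's own z axis and vertical between 1.47 and 1.67 rad and angle between pack's own x axis and vertical above 3.04 rad and value of joint meter_cover above 1.5 rad and linear speed of pack below 0.01 m/s and contact force between the fingers and pack below 0.05 N); the robot touches nothing.
It fails at once if the pack is gripped (over 15 N from the fingers) while it leans between 0.3 and 1.2 rad (angle between pack's own z axis and vertical between 0.3 and 1.2 rad and contact force between the fingers and pack above 15 N).
It fails at once if the small sample jar is moved over 25 mm or tipped over 0.4 rad (distance of jar from where it was at the start of the episode above 0.025 m or angle between jar's own z axis and vertical above 0.4 rad).
It fails at once if the dropper bottle is moved over 25 mm or tipped over 0.4 rad (distance of dropper from where it was at the start of the episode above 0.025 m or angle between dropper's own z axis and vertical above 0.4 rad).
It fails at once if the beaker is moved over 25 mm or tipped over 0.4 rad (distance of beaker from where it was at the start of the episode above 0.025 m or angle between beaker's own z axis and vertical above 0.4 rad).
It also fails if it takes over 64 s, if anything falls off the work surface, if the arm or the gripper's body presses on something with over 40 N, if the wrist force passes 120 N, or if a joint passes its speed limit or range.

## Working session

There is one attempt and no reset: what is moved stays moved. The work goes in short steps, Python scripts to look and compute and a shell command to move; the robot and the scene stay as the last step left them, time stands still between calls to the robot, and variables do not carry over. Pictures are saved under pics/ and viewed, at most 10 in all, crops included, and the job is handed in when it is done.

```bash
mkdir -p pics; ls; python3 - <<'E'
from workcell import telemetry, vision
import cv2
for n in("scene","top"):
    c=vision.camera(n); cv2.imwrite(f"pics/{n}0.png",c["img"][...,::-1]); print({k:v for k,v in c.items() if k!="img"})
print(telemetry.get_obs())
E
```

```text
pics
{'fov_y': 53.828013485559346, 'cx': 259.8838249291599, 'cy': 191.13163910571313, 'pose': array([[-0.76124202,  0.4479436 , -0.46888924, -0.09219634],
       [-0.64843976, -0.53255527,  0.5439768 ,  0.66825795],
       [-0.00603851,  0.71814443,  0.69586789,  0.91854032],
       [ 0.        ,  0.        ,  0.        ,  1.        ]])}
{'fov_y': 49.03191860923053, 'cx': 250.1084304948166, 'cy': 191.53300604878697, 'pose': array([[-0.11726838,  0.96791976, -0.22221489,  0.27312243],
       [-0.99309548, -0.11498885,  0.023215  ,  0.00851296],
       [-0.00308198,  0.22340298,  0.9747213 ,  1.15579279],
       [ 0.        ,  0.        ,  0.        ,  1.        ]])}
{'clock': 0.1, 'joint_pos': array([-1.27302984e+00,  2.41333671e-01,  3.85793403e-03,  1.33518835e+00,
       -1.00092400e-05,  1.57076559e+00]), 'joint_vel': array([ 0.00054013, -0.00256943,  0.00148264,  0.00034522, -0.00059509,
        0.00032914]), 'tau': array([-6.16324232e-04, -3.73137295e+01,  2.53010130e+01,  1.08428570e-02,
        6.22985158e-05,  1.84984636e-06]), 'eef_pos': array([ 0.14652522, -0.4774612 ,  0.23050356]), 'tool_rot': array([ 9.88934635e-01,  1.48348962e-01, -1.43461089e-04, -9.22808858e-04]), 'ft_force': array([-0.53962685,  0.06594695, -0.57413625]), 'ft_torque': array([-0.0081275 , -0.01289263, -0.0008101 ]), 'grasp_force': 0.0, 'grip_width': 0.08513696568522185}
```

View pics/scene0.png

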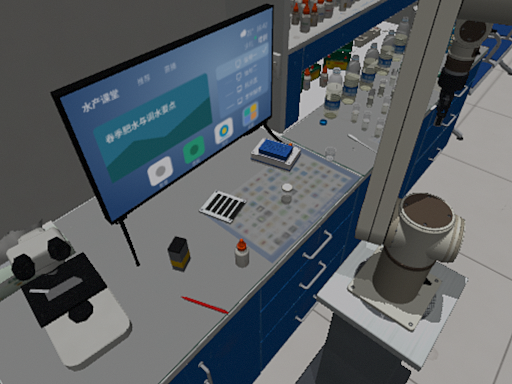

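View pics/top0.png

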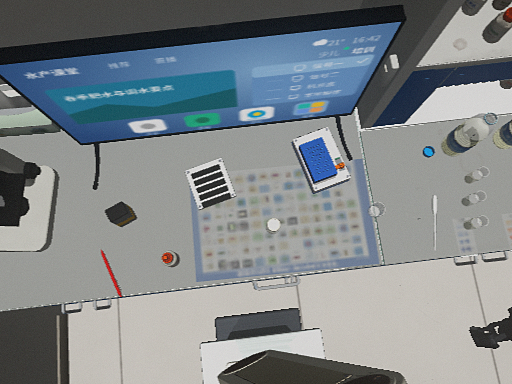

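The scene view shows the pack at (178,253), step (223,206), meter (275,152), jar (287,193), dropper (242,253) and beaker (330,153). The top view shows the pack at (121,214), step (211,184), meter (322,160), jar (273,225), dropper (170,258), and beaker (376,210).

```bash
cat > h.py <<'E'
import numpy as np, cv2
from workcell import telemetry, vision
from scipy.spatial.transform import Rotation as R
def ray(c,u,v):
    f=c["img"].shape[0]/2/np.tan(np.radians(c["fov_y"]/2)); P=c["pose"]
    return P[:3,3],P[:3,:3]@np.array([(u-c["cx"])/f,-(v-c["cy"])/f,-1.])
def onz(c,u,v,z):
    o,d=ray(c,u,v); return o+d*(z-o[2])/d[2]
def proj(c,p):
    f=c["img"].shape[0]/2/np.tan(np.radians(c["fov_y"]/2)); q=c["pose"][:3,:3].T@(np.asarray(p)-c["pose"][:3,3])
    return np.array([c["cx"]+f*q[0]/-q[2],c["cy"]-f*q[1]/-q[2]])
def blobs(m,amin=15):
    cs,_=cv2.findContours(m.astype(np.uint8),cv2.RETR_EXTERNAL,cv2.CHAIN_APPROX_NONE)
    return sorted([k for k in cs if cv2.contourArea(k)>amin],key=cv2.contourArea,reverse=True)
def hsv(c): return cv2.cvtColor(c["img"],cv2.COLOR_RGB2HSV)
def crop(c,x0,y0,x1,y1,s,name):
    cv2.imwrite(name,cv2.resize(c["img"][y0:y1,x0:x1,::-1],None,fx=s,fy=s,interpolation=cv2.INTER_CUBIC))
E
python3 - <<'E'
from h import *
t=vision.camera("top"); s=vision.camera("scene")
crop(t,95,120,395,290,2.6,"pics/t1.png")
crop(s,150,130,350,280,4,"pics/s1.png")
# rough
for n,u,v,z in [("step",211,184,.012),("meter",322,160,.05),("jar",273,225,.072),("drop",169,258,.1),("beaker",376,210,.046),("pack",121,214,.06)]: print(n,onz(t,u,v,z).round(3))
H=hsv(t); sub=np.zeros(H.shape[:2],bool); sub[120:290,95:395]=1
for nm,m in [("white",(H[...,1]<40)&(H[...,2]>205)&sub),("dark",(H[...,2]<75)&sub),("blue",(H[...,0]>100)&(H[...,0]<125)&(H[...,1]>170)&(H[...,2]>90)&sub),("orange",(H[...,0]<15)&(H[...,1]>140)&(H[...,2]>120)&sub)]:
    for k in blobs(m)[:8]:
        r=cv2.minAreaRect(k); print(nm,cv2.contourArea(k),np.round(r[0],1),np.round(r[1],1),cv2.boxPoints(r).round(1).tolist())
E
```

```text
step [0.568 0.087 0.012]
meter [ 0.59  -0.224  0.05 ]
jar [ 0.425 -0.066  0.072]
drop [0.369 0.203 0.1  ]
beaker [ 0.436 -0.346  0.046]
pack [0.503 0.328 0.06 ]
white 1250.0 [209.1 181.4] [37.3 38.1] [[184.89999389648438, 170.3000030517578], [220.6999969482422, 157.39999389648438], [233.3000030517578, 192.5], [197.5, 205.39999389648438]]
white 383.5 [319.2 141.6] [48.4 28.9] [[291.20001220703125, 145.60000610351562], [302.5, 118.9000015258789], [347.1000061035156, 137.6999969482422], [335.79998779296875, 164.39999389648438]]
white 282.0 [147.4 125.5] [10.4 34.5] [[129.6999969482422, 122.0], [164.10000610351562, 118.5999984741211], [165.10000610351562, 129.0], [130.6999969482422, 132.39999389648438]]
white 187.5 [330.2 178.3] [11.8 37.9] [[310.3999938964844, 179.5], [345.79998779296875, 166.0], [350.0, 177.10000610351562], [314.6000061035156, 190.5]]
white 102.0 [273. 224.] [11.3 11.3] [[265.0, 224.0], [273.0, 216.0], [281.0, 224.0], [273.0, 232.0]]
dark 412.5 [120.3 214.2] [22.8 25.3] [[103.80000305175781, 210.1999969482422], [126.0, 198.10000610351562], [136.89999389648438, 218.1000
[... 1052 characters left out ...]
7. 124.] [ 8. 34.] [[360.0, 120.0], [394.0, 120.0], [394.0, 128.0], [360.0, 128.0]]
blue 866.0 [317.7 159.1] [39.9 24. ] [[298.79998779296875, 145.5], [320.8999938964844, 136.10000610351562], [336.6000061035156, 172.6999969482422], [314.5, 182.1999969482422]]
orange 76.5 [109.2 269.9] [42.9  3. ] [[99.30000305175781, 250.6999969482422], [102.0999984741211, 249.5], [119.0, 289.0], [116.19999694824219, 290.20001220703125]]
orange 67.5 [167.  257.5] [ 9. 10.] [[162.0, 253.0], [172.0, 253.0], [172.0, 262.0], [162.0, 262.0]]
orange 23.0 [339.3 165.6] [5.1 8.5] [[334.5, 164.5], [342.6000061035156, 161.8000030517578], [344.20001220703125, 166.60000610351562], [336.1000061035156, 169.3000030517578]]
```

View pics/t1.png

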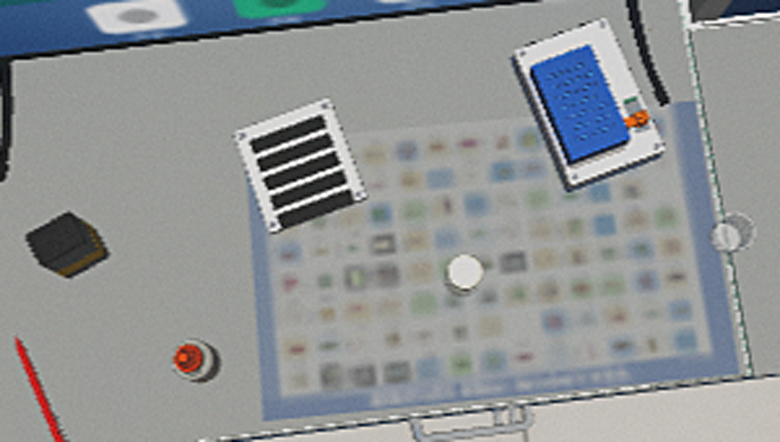

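View pics/s1.png

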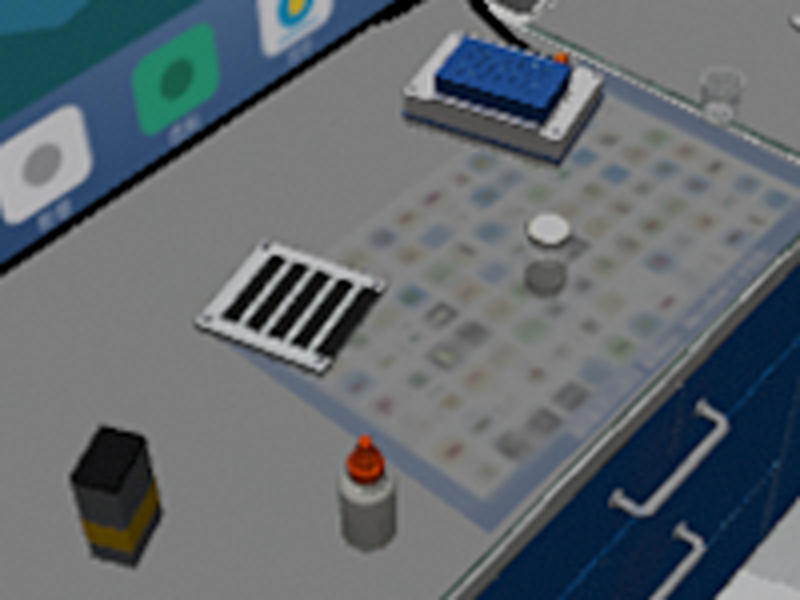

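t1 shows the step's corners at about (235,133),(328,99),(367,197),(274,233), the pack's black top at (62,235), and the meter with cover and latch at (590,105) and (637,120). s1 shows the pack's two visible sides with no contacts, so the contacts face away from both cameras.

```bash
python3 - <<'E'
from h import *
t=vision.camera("top"); s=vision.camera("scene")
def fill(c,m,box,z,name,close=5):
    M=np.zeros(m.shape,np.uint8); x0,y0,x1,y1=box; M[y0:y1,x0:x1]=m[y0:y1,x0:x1]
    M=cv2.morphologyEx(M,cv2.MORPH_CLOSE,np.ones((close,close)))
    k=blobs(M)[0][:,0,:]
    P=np.array([onz(c,u,v,z)[:2] for u,v in k],np.float32)*1000
    r=cv2.minAreaRect(P); print(name,"c",np.round(r[0],1),"size",np.round(r[1],1),"ang",round(r[2],1),cv2.boxPoints(r).round(0).tolist())
for c,n,bs,bm in [(t,"top",(180,152,242,214),(285,120,355,198)),(s,"scene",(195,185,250,226),(248,135,305,172))]:
    H=hsv(c); h,S,V=[H[...,i].astype(int) for i in range(3)]
    w=(S<40)&(V>190)
    fill(c,w|(V<75),bs,.0115,n+" step",7)
    fill(c,w|((S>150)),bm,.04,n+" meter",9)
    b=(h>100)&(h<125)&(S>170)&(V>80)
    fill(c,b,bm,.066,n+" cover")
    o=(h<18)&(S>120)&(V>100)
    M=np.zeros(o.shape,bool); M[bm[1]:bm[3],bm[0]:bm[2]]=1
    for k in blobs(o&M,1)[:2]:
        u,v=k[:,0].mean(0); print(n,"latch",u,v,onz(c,u,v,.0545)[:2].round(4))
a=cv2.resize(t["img"][195:235,98:143],None,fx=8,fy=8,interpolation=cv2.INTER_CUBIC)
b=cv2.resize(s["img"][233:275,160:200],None,fx=8,fy=8,interpolation=cv2.INTER_CUBIC)
out=np.zeros((340,700,3),np.uint8); out[:320,:360]=a; out[:336,370:690]=b
out=np.clip(out.astype(float)*2.2,0,255).astype(np.uint8)
cv2.imwrite("pics/p2.png",out[...,::-1])
E
```

```text
top step c [571.6  89.8] size [120.7 108.6] ang 14.1 [[500.0, 128.0], [526.0, 22.0], [643.0, 52.0], [617.0, 157.0]]
top meter c [ 596.1 -222.2] size [163.2 112.9] ang 14.0 [[503.0, -187.0], [531.0, -297.0], [689.0, -257.0], [662.0, -148.0]]
top cover c [ 589.8 -209. ] size [108.3  65.3] ang 14.4 [[529.0, -191.0], [546.0, -254.0], [650.0, -227.0], [634.0, -164.0]]
top latch 339.6 165.52 [ 0.5676 -0.268 ]
scene step c [563.5  92.7] size [113.1 110.3] ang 13.9 [[495.0, 133.0], [522.0, 26.0], [632.0, 53.0], [605.0, 160.0]]
scene meter c [ 593.6 -216.6] size [145.8 147.4] ang 14.0 [[505.0, -163.0], [541.0, -306.0], [682.0, -271.0], [646.0, -127.0]]
scene cover c [ 587.1 -213. ] size [107.8  71.3] ang 14.1 [[526.0, -192.0], [544.0, -261.0], [648.0, -235.0], [631.0, -165.0]]
scene latch 290.0 143.5 [ 0.5705 -0.2767]
```

View pics/p2.png

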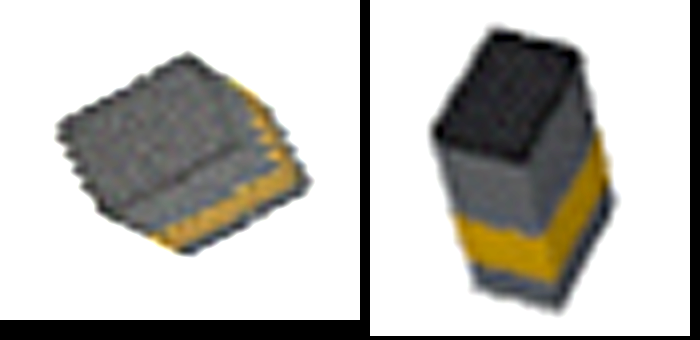

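p2 shows the pack: in the top view its top-face corners are at about (105.2,211),(121.8,201.9),(129,212.5),(112.8,220.6). In the scene view they are (175.6,236.5),(186.3,239),(179.6,253),(167.9,249.3).

```bash
python3 - <<'E'
from h import *
t=vision.camera("top"); s=vision.camera("scene")
T=[(105.25,211),(121.75,201.9),(129,213),(112.75,220.6)]; S=[(175.6,236.5),(186.3,239),(179.6,253),(167.9,249.3)]
for c,L in((t,T),(s,S)):
    P=np.array([onz(c,u,v,.096)[:2] for u,v in L])*1000; E=np.roll(P,-1,0)-P
    print(P.round(0).tolist(),"c",P.mean(0).round(1),"len",np.linalg.norm(E,axis=1).round(1),"dir",np.degrees(np.arctan2(E[:,1],E[:,0])).round(1))
# base corners: top view right-bottom silhouette
for c,u,v in((t,98+190/8,195+252/8),(t,98+310/8,195+183/8),(s,160+190/8,233+310/8),(s,160+245/8,233+205/8),(s,160+107/8,233+290/8)): print(onz(c,u,v,0).round(3)*1000)
for n,u,v in(("jarlid",273,224),): print(n,onz(t,u,v,.072).round(3))
print("jar",onz(s,287,188,.072).round(3),"drop s",onz(s,242,241,.107).round(3),onz(s,242,263,0).round(3),"drop t",onz(t,167,257.5,.1).round(3),"beaker",onz(s,330,149.5,.046).round(3),onz(t,376.5,209,.046).round(3))
E
```

```text
[[508.0, 357.0], [527.0, 314.0], [495.0, 297.0], [481.0, 339.0]] c [502.5 327. ] len [47.1 35.5 44.7 32.5] dir [ -66.5 -151.4  109.3   33.5]
[[524.0, 315.0], [494.0, 301.0], [472.0, 345.0], [506.0, 357.0]] c [499.1 329.5] len [32.4 48.9 35.8 46.3] dir [-155.7  117.1   20.1  -66.9]
[480. 345.   0.]
[499. 303.   0.]
[478. 343.   0.]
[498. 300.   0.]
[508. 357.   0.]
jarlid [ 0.427 -0.066  0.072]
jar [ 0.42  -0.061  0.072] drop s [0.366 0.213 0.107] [0.371 0.213 0.   ] drop t [0.371 0.208 0.1  ] beaker [ 0.44  -0.352  0.046] [ 0.439 -0.348  0.046]
```

```bash
cat >> h.py <<'E'
ST=(np.array([.5716,.0898]),np.radians(14.1)); ME=(np.array([.588,-.210]),np.radians(14.0))
def fr(F,x,y):
    c,s=np.cos(F[1]),np.sin(F[1]); return F[0]+np.array([c*x-s*y,s*x+c*y])
def to(x,y,z,deg):
    "units still to go: shift (tool axes after turning), turn about tool z"
    o=telemetry.get_obs(); p=o["eef_pos"]; X=R.from_quat(o["tool_rot"]).as_matrix()
    th=np.degrees(np.arctan2(X[1,0],X[0,0])); r=np.radians(deg); d=np.array([x,y,z])-p
    sh=np.array([d[0]*np.cos(r)+d[1]*np.sin(r),d[0]*np.sin(r)-d[1]*np.cos(r),-d[2]])/.3
    print("t",round(o["clock"],2),"at",p.round(4),"yaw",th.round(2),"tilt",X[:,2].round(3),"shift",sh.round(4),"turn",round((th-deg)/360,4),"F",o["ft_force"].round(1),"w",round(o["grip_width"],4),"g",round(o["grasp_force"],1))
E
python3 -m inch '[[[0,0,0.0085],[0,0,0],1],[[0,0,0],[0.125,-0.03,0.03],1],[[0,0,0],[0.125,-0.03,0.03],1],[[0,0,0],[0.125,-0.03,0.03],1],[[0,0,0],[0.125,-0.03,0.03],1],[[0,0,0],[0.125,-0.03,0.03],1],[[0,0,0],[0.125,-0.03,0.03],1],[[0,0,0],[0.125,-0.03,0.03],1],[[0,0,0],[0.125,-0.03,0.03],1],[[0,0,0],[0,0,0],1]]'
python3 -c "
from h import *
x,y=fr(ME,-.060,-.055); to(x,y,.046,14)"
```

```text
clock: 1.23
eef_pos: [0.4252, -0.3317, 0.1573]
tool_rot: [0.992, 0.126, 0.001, -0.001]
ft_force: [-0.6, -0.5, -0.6]
grip_width: 0.0001
grasp_force: 0.0
t 1.23 at [ 0.4252 -0.3317  0.1573] yaw 14.44 tilt [ 0.001  0.003 -1.   ] shift [ 0.4247 -0.0789  0.371 ] turn 0.0012 F [-0.6 -0.5 -0.6] w 0.0001 g 0.0
```

```bash
python3 -m inch '[[[0,0,0.001],[0.1,-0.02,0.05],1],[[0,0,0],[0.1,-0.02,0.05],1],[[0,0,0],[0.1,-0.02,0.05],1],[[0,0,0],[0.1,-0.019,0.05],1],[[0,0,0],[0.015,0,0.08],1],[[0,0,0],[0,0,0.05],1],[[0,0,0],[0,0,0],1]]'
python3 - <<'E'
from h import *
x,y=fr(ME,-.060,-.055); to(x,y,.046,14)
for n,b in(("top",(285,110,365,210)),("scene",(240,130,310,175))):
    c=vision.camera(n); 
    if n=="top": A=cv2.resize(c["img"][110:210,285:365],None,fx=4.5,fy=4.5,interpolation=cv2.INTER_CUBIC)
    else: B=cv2.resize(c["img"][110:180,245:315],None,fx=4.5,fy=4.5,interpolation=cv2.INTER_CUBIC)
o=np.zeros((450,700,3),np.uint8); o[:450,:360]=A; o[:315,370:685]=B; cv2.imwrite("pics/l.png",o[...,::-1])
E
```

```text
clock: 1.82
eef_pos: [0.5334, -0.2813, 0.0561]
tool_rot: [0.993, 0.119, -0.003, -0.002]
ft_force: [-0.6, -0.5, -0.4]
grip_width: 0.0002
grasp_force: 0.0
t 1.82 at [ 0.5334 -0.2813  0.0561] yaw 13.71 tilt [-0.007  0.003 -1.   ] shift [ 0.0341 -0.0031  0.0337] turn -0.0008 F [-0.6 -0.5 -0.4] w 0.0002 g 0.0
```

View pics/l.png

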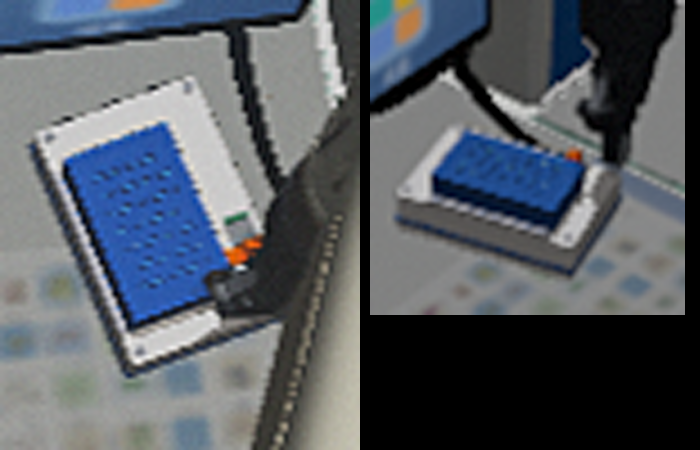

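The picture shows the fingertip (about (225,285) in the left panel) just on the near side of the orange latch (240,250), lined up with it. I'll lower the tool and push.

```bash
python3 -m inch '[[[0,0,0],[0,0,0],1],[[0,0,0],[0,0,0],1],[[0,0,0],[0.0,0,0.02],1],[[0,0,0],[0,0,0],1],[[0,0,0],[0,0,0],1]]'
python3 -c "
from h import *
x,y=fr(ME,-.060,-.055); to(x,y,.047,14)"
```

```text
clock: 2.33
eef_pos: [0.5354, -0.2831, 0.0545]
tool_rot: [0.993, 0.119, 0.0, -0.0]
ft_force: [0.2, 0.6, 0.4]
grip_width: 0.0004
grasp_force: 0.0
t 2.33 at [ 0.5354 -0.2831  0.0545] yaw 13.62 tilt [ 0.  0. -1.] shift [ 0.0291 -0.0108  0.025 ] turn -0.0011 F [0.2 0.6 0.4] w 0.0004 g 0.0
```

```bash
python3 -m inch '[[[0,0,0],[0,-0.01,0.013],1],[[0,0,0],[0,0,0.013],1],[[0,0,0],[0.02,0,0],1],[[0,0,0],[0.02,0,0],1],[[0,0,0],[0.02,0,0],1],[[0,0,0],[0.02,0,0],1],[[0,0,0],[0.014,0,0],1],[[0,0,0],[0.01,0,0],1],[[0,0,0],[0,0,0],1]]'
python3 - <<'E'
from h import *
x,y=fr(ME,-.040,-.055); to(x,y,.046,14)
c=vision.camera("top"); A=cv2.resize(c["img"][110:210,265:365],None,fx=4,fy=4); c=vision.camera("scene"); B=cv2.resize(c["img"][90:180,235:315],None,fx=4,fy=4)
o=np.zeros((400,730,3),np.uint8); o[:,:400]=A; o[:360,405:725]=B; cv2.imwrite("pics/l2.png",o[...,::-1])
E
```

```text
clock: 3.08
eef_pos: [0.5654, -0.2726, 0.0464]
tool_rot: [0.993, 0.119, -0.0, 0.0]
ft_force: [-2.9, -0.7, 1.7]
grip_width: -0.0002
grasp_force: 2.2
t 3.08 at [ 0.5654 -0.2726  0.0464] yaw 13.66 tilt [-0.001 -0.    -1.   ] shift [-0.0097 -0.0009  0.0014] turn -0.0009 F [-2.9 -0.7  1.7] w -0.0002 g 2.2
```

View pics/l2.png

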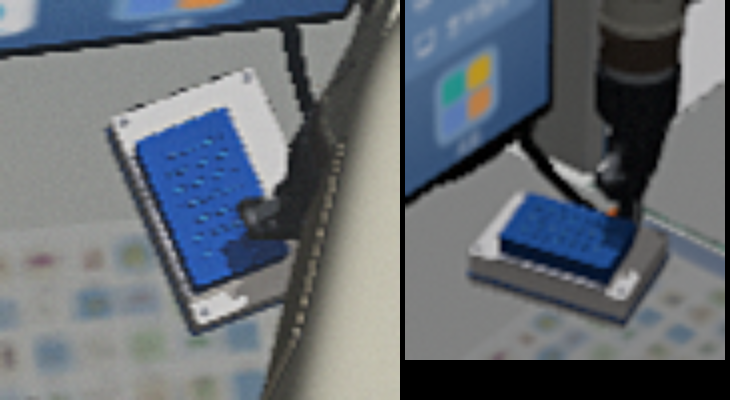

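The latch is touched (about 3 N) but the cover is still shut, so I'll push a little farther.

```bash
python3 -m inch '[[[0,0,0],[0.01,0,0],1],[[0,0,0],[0.01,0,0],1],[[0,0,0],[0,0,0],1],[[0,0,0],[0,0,0],1]]'
cat > cov.py <<'E'
from h import *
x,y=fr(ME,-.040,-.055); to(x,y,.046,14)
c=vision.camera("scene"); H=hsv(c); m=(H[...,0]>100)&(H[...,0]<125)&(H[...,1]>170)&(H[...,2]>80); M=np.zeros(m.shape,bool); M[120:190,225:310]=1
for k in blobs(m&M)[:2]: print(cv2.contourArea(k),k[:,0].mean(0))
E
python3 cov.py
```

```text
clock: 3.52
eef_pos: [0.5666, -0.2722, 0.0464]
tool_rot: [0.993, 0.118, -0.004, 0.0]
ft_force: [-12.5, -1.9, 7.7]
grip_width: -0.0001
grasp_force: 7.6
t 3.52 at [ 0.5666 -0.2722  0.0464] yaw 13.52 tilt [-0.009 -0.001 -1.   ] shift [-0.0139 -0.0007  0.0013] turn -0.0013 F [-12.5  -1.9   7.7] w -0.0001 g 7.6
286.0 [275.06756757 147.82432432]
```

```bash
python3 -m inch '[[[0,0,0],[-0.04,0,0],1],[[0,0,0],[-0.06,0,0],1],[[0,0,0],[0,0,0],1],[[0,0,0],[0,0,0],1]]'; python3 cov.py
python3 - <<'E'
from h import *
c=vision.camera("scene");H=hsv(c); h,S,V=[H[...,i].astype(int) for i in range(3)]
M=np.zeros(h.shape,bool); M[120:190,225:310]=1
for n,c in(("scene",c),("top",vision.camera("top"))):
    H=hsv(c); h,S,V=[H[...,i].astype(int) for i in range(3)]
    o=(h<18)&(S>120)&(V>90); o[:115]=0;o[200:]=0;o[:,:250]=0
    for k in blobs(o,0)[:3]: u=k[:,0].mean(0); print(n,len(k),u,(R.from_euler('z',-14,degrees=True).apply(np.r_[onz(c,*u,.0545)[:2]-ME[0],0])).round(4))
E
```

```text
clock: 3.9
eef_pos: [0.5425, -0.2786, 0.0468]
tool_rot: [0.993, 0.118, 0.001, -0.0]
ft_force: [0.6, -0.1, 0.9]
grip_width: -0.0001
grasp_force: 0.0
t 3.9 at [ 0.5425 -0.2786  0.0468] yaw 13.6 tilt [ 0.002  0.    -1.   ] shift [ 0.069  -0.0017  0.0028] turn -0.0011 F [ 0.6 -0.1  0.9] w -0.0001 g 0.0
477.0 [273.22093023 147.61627907]
scene 9 [253. 116.] [ 0.178  -0.1663  0.    ]
scene 10 [289.9 145.5] [-0.0377 -0.049   0.    ]
top 7 [335.57142857 165.85714286] [-0.0308 -0.0407  0.    ]
```

```bash
python3 - <<'E'
from h import *
o=telemetry.get_obs(); print(o["joint_pos"].round(3))
c=vision.camera("top"); print("tcp px",proj(c,o["eef_pos"]), [ (z,proj(c,[*fr(ME,-.035,-.055),z]).round(1).tolist()) for z in(.043,.0545)], "cover corner near-right",proj(c,[*fr(ME,-.055,-.029),.066]))
a=cv2.resize(c["img"][120:200,290:365],None,fx=7,fy=7,interpolation=cv2.INTER_CUBIC); cv2.imwrite("pics/l3.png",a[...,::-1])
E
```

```text
[-4.740e-01  5.870e-01  3.100e-02  1.013e+00  1.000e-03  2.429e+00]
tcp px [344.23525073 174.33461971] [(0.043, [340.1, 166.6]), (0.0545, [341.0, 165.4])] cover corner near-right [335.96507495 174.23642386]
```

View pics/l3.png

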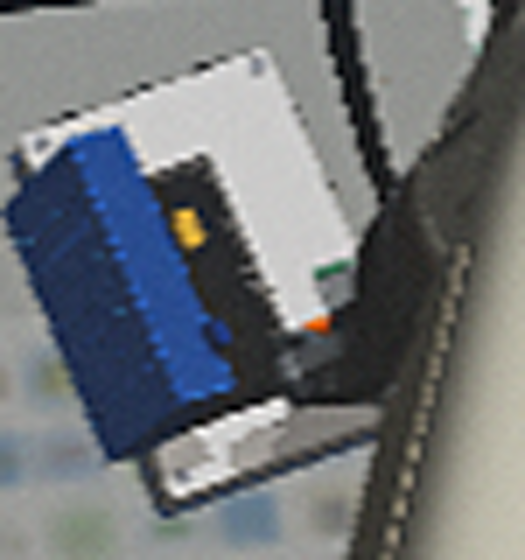

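l3 shows the cover already swung open to the left, with the dark bay and a brass contact at (188,228) exposed. The latch works. I'll lift and check, then go to the pack.

```bash
python3 -m inch '[[[0,0,0],[-0.02,0,-0.1],1],[[0,0,0],[0,0,-0.13],1],[[0,0,0],[0,0,-0.13],1],[[0,0,0],[0,0,-0.13],0],[[0,0,0],[0,-0.1,-0.05],-1],[[0,0,0],[0,-0.13,0],-1],[[0,0,0],[0,-0.13,0],-1],[[0,0,0],[0,-0.13,0],-1],[[0,0,0],[0,-0.13,0],-1],[[0,0,0],[0,-0.13,0],-1]]'
python3 -c "
from h import *
to(.5025,.3285,.15,24.6)"
```

```text
clock: 4.93
eef_pos: [0.4831, -0.0591, 0.2088]
tool_rot: [0.993, 0.119, 0.001, -0.0]
ft_force: [0.4, 0.7, 0.8]
grip_width: 0.0834
grasp_force: 0.0
t 4.93 at [ 0.4831 -0.0591  0.2088] yaw 13.66 tilt [ 0.001  0.    -1.   ] shift [ 0.5966 -1.1478  0.1961] turn -0.0304 F [0.4 0.7 0.8] w 0.0834 g 0.0
```

```bash
python3 -m inch '[[[0,0,-0.01],[0.05,-0.12,0],-1],[[0,0,-0.01],[0.05,-0.12,0],-1],[[0,0,-0.01],[0.06,-0.115,0],-1],[[0,0,0],[0.06,-0.115,0],-1],[[0,0,0],[0.06,-0.115,0],-1],[[0,0,0],[0.06,-0.115,0],-1],[[0,0,0],[0.06,-0.115,0],-1],[[0,0,0],[0.06,-0.115,0],-1],[[0,0,0],[0.06,-0.115,0],-1],[[0,0,0],[0.0,0,0],-1]]'
python3 - <<'E'
from h import *
to(.5025,.3285,.15,24.6)
c=vision.camera("top")
# meter now clear: fit the rim and the bay's brass contacts
H=hsv(c); h,S,V=[H[...,i].astype(int) for i in range(3)]
M=np.zeros(h.shape,bool); M[118:200,285:362]=1
w=(S<40)&(V>195)&M
k=blobs(w)[0][:,0]; print("white",len(k))
P=np.array([onz(c,u,v,.04)[:2] for u,v in k],np.float32)*1000; r=cv2.minAreaRect(P); print(np.round(r[0],1),np.round(r[1],1),r[2])
for q in blobs((h>15)&(h<32)&(S>120)&(V>80)&M,1): u=q[:,0].mean(0); print("brass",u,cv2.contourArea(q),onz(c,*u,.026)[:2].round(4))
for q in blobs((h<14)&(S>120)&(V>80)&M,1): u=q[:,0].mean(0); print("latch",u,onz(c,*u,.0545)[:2].round(4))
D=(V<70)&M
for q in blobs(D,60): 
    P=np.array([onz(c,u,v,.04)[:2] for u,v in q[:,0]],np.float32)*1000; r=cv2.minAreaRect(P); print("dark",np.round(r[0],1),np.round(r[1],1),r[2])
print("expect contact",fr(ME,.028,0))
crop(c,280,100,370,205,6,"pics/m.png")
E
```

```text
clock: 5.77
eef_pos: [0.521, 0.2724, 0.2082]
tool_rot: [0.972, 0.234, -0.001, -0.01]
ft_force: [-0.8, -0.5, 0.5]
grip_width: 0.0854
grasp_force: 0.0
t 5.77 at [0.521  0.2724 0.2082] yaw 27.03 tilt [-0.007  0.02  -1.   ] shift [ 0.0219 -0.1958  0.1939] turn 0.0067 F [-0.8 -0.5  0.5] w 0.0854 g 0.0
white 226
[ 599.2 -224.7] [158.4 106.2] 14.150074005126953
brass [316.41666667 152.08333333] 11.0 [ 0.6217 -0.2169]
brass [308.5 155. ] 9.0 [ 0.6159 -0.1935]
latch [339.14814815 165.74074074] [ 0.5671 -0.2667]
dark [ 590.1 -211.4] [101.1  52.6] 13.836143493652344
dark [ 647.6 -293.6] [127.8  13.4] 6.788140773773193
expect contact [ 0.61516828 -0.20322619]
```

View pics/m.png

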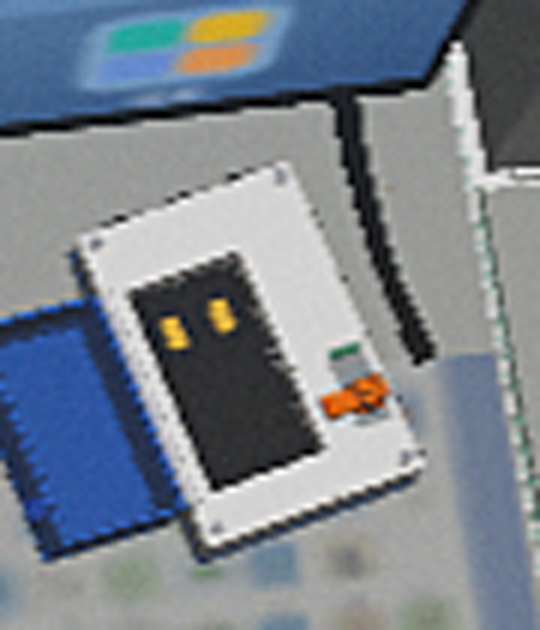

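m.png shows the bay open with both brass contacts (at (175,333) and (222,315)), the latch sprung back, and the cover lying to the left. The rim, bay and brass fits agree on a meter origin of about (591,-212).

```bash
sed -i 's/\[.588,-.210\]/[.591,-.212]/' h.py; python3 -m inch '[[[0,0,0],[0,-0.08,0],-1],[[0,0,0],[0,-0.08,0],-1],[[0,0,0],[0,0,0],-1],[[0,0,0],[0,0,0],-1],[[0,0,0],[0,0,0],-1]]'
python3 -c "
from h import *
to(.5025,.3285,.15,24.6)"
```

```text
clock: 6.23
eef_pos: [0.5082, 0.2898, 0.2102]
tool_rot: [0.969, 0.248, -0.004, -0.018]
ft_force: [0.8, -0.8, 0.6]
grip_width: 0.0856
grasp_force: 0.0
t 6.23 at [0.5082 0.2898 0.2102] yaw 28.67 tilt [-0.017  0.032 -0.999] shift [ 0.0366 -0.1252  0.2007] turn 0.0113 F [ 0.8 -0.8  0.6] w 0.0856 g 0.0
```

Joint 6 is at its limit here, so I'll use the half-turned grasp: yaw 24.6+180.

```bash
python3 -m inch '[[[0,0,-0.019],[0,0,0],-1],[[0,0,-0.019],[0,0,0],-1],[[0,0,-0.019],[0,0,0],-1],[[0,0,-0.019],[0,0,0],-1],[[0,0,-0.019],[0,0,0],-1],[[0,0,-0.019],[0,0,0],-1],[[0,0,-0.019],[0,0,0],-1],[[0,0,-0.019],[0,0,0],-1],[[0,0,-0.019],[0,0,0],-1],[[0,0,-0.019],[0,0,0],-1]]'
python3 -m inch '[[[0,0,-0.019],[0,0,0],-1],[[0,0,-0.019],[0,0,0],-1],[[0,0,-0.019],[0,0,0],-1],[[0,0,-0.019],[0,0,0],-1],[[0,0,-0.019],[0,0,0],-1],[[0,0,-0.019],[0,0,0],-1],[[0,0,-0.019],[0,0,0],-1],[[0,0,-0.019],[0,0,0],-1],[[0,0,-0.019],[0,0,0],-1],[[0,0,0],[0,0,0],-1]]'
python3 -c "
from h import *
to(.5025,.3285,.15,-155.4);o=telemetry.get_obs();print(o['joint_pos'].round(3),R.from_quat(o['tool_rot']).as_matrix().round(3))"
```

```text
clock: 7.07
eef_pos: [0.5085, 0.2894, 0.2102]
tool_rot: [0.66, 0.751, 0.006, -0.017]
ft_force: [-0.1, -0.3, 0.0]
grip_width: 0.0854
grasp_force: 0.0
clock: 7.9
eef_pos: [0.5085, 0.2895, 0.2101]
tool_rot: [0.185, 0.983, 0.014, -0.012]
ft_force: [0.6, -0.6, 0.5]
grip_width: 0.0855
grasp_force: 0.0
t 7.9 at [0.5085 0.2895 0.2101] yaw 158.72 tilt [-0.017  0.032 -0.999] shift [-0.0361  0.1265  0.2003] turn 0.8726 F [ 0.6 -0.6  0.5] w 0.0855 g 0.0
[0.499 0.42  0.203 1.354 0.036 0.87 ] [[-0.931  0.363 -0.017]
 [ 0.363  0.931  0.032]
 [ 0.028  0.023 -0.999]]
```

```bash
cat >> h.py <<'E'
def to(x,y,z,deg,F=None):
    "units to go: full turn (current tool axes), shift (target tool axes)"
    o=telemetry.get_obs(); p=o["eef_pos"]; C=R.from_quat(o["tool_rot"]); r=np.radians(deg)
    D=R.from_matrix([[np.cos(r),np.sin(r),0],[np.sin(r),-np.cos(r),0],[0,0,-1]])
    print("t",round(o["clock"],2),"at",p.round(4),"turn",((C.inv()*D).as_rotvec()/2/np.pi).round(4),"shift",(D.inv().apply(np.array([x,y,z])-p)/.3).round(4),"F",o["ft_force"].round(1),"w",round(o["grip_width"],4),"g",round(o["grasp_force"],1))
E
python3 -c "
from h import *
to(.5025,.3285,.15,-155.4)"
```

```text
t 7.9 at [0.5085 0.2895 0.2101] turn [ 0.0053 -0.0027 -0.1275] shift [-0.0361  0.1265  0.2003] F [ 0.6 -0.6  0.5] w 0.0855 g 0.0
```

```bash
python3 -m inch '[[[0.00076,-0.0004,-0.0182],[0,0,0],-1],[[0.00076,-0.0004,-0.0182],[0,0,0],-1],[[0.00076,-0.0004,-0.0182],[0,0,0],-1],[[0.00076,-0.0004,-0.0182],[0,0,0],-1],[[0.00076,-0.0004,-0.0182],[0,0,0],-1],[[0.00076,-0.0004,-0.0182],[0,0,0],-1],[[0.00076,-0.0004,-0.0182],[0,0,0],-1],[[0,0,0],[-0.018,0.063,0.1],-1],[[0,0,0],[-0.018,0.063,0.1],-1],[[0,0,0],[0,0,0],-1]]'
python3 -m inch '[[[0,0,0],[0,0,0],-1],[[0,0,0],[0,0,0],-1]]'
python3 -c "
from h import *
to(.5025,.3285,.052,-155.4)"
```

```text
clock: 8.73
eef_pos: [0.499, 0.3294, 0.1439]
tool_rot: [-0.212, 0.977, -0.001, -0.004]
ft_force: [-0.9, 0.0, -2.4]
grip_width: 0.0853
grasp_force: 0.0
clock: 8.9
eef_pos: [0.5028, 0.3287, 0.1506]
tool_rot: [-0.212, 0.977, -0.0, 0.0]
ft_force: [0.4, 1.1, 0.4]
grip_width: 0.0854
grasp_force: 0.0
t 8.9 at [0.5028 0.3287 0.1506] turn [-0.0001  0.0001 -0.0005] shift [ 1.300e-03 -1.000e-04  3.287e-01] F [0.4 1.1 0.4] w 0.0854 g 0.0
```

```bash
python3 -m inch '[[[0,0,0],[0,0,0.05],-1],[[0,0,0],[0,0,0.08],-1],[[0,0,0],[0,0,0.08],-1],[[0,0,0],[0,0,0.08],-1],[[0,0,0],[0,0,0.035],-1],[[0,0,0],[0,0,0],-1],[[0,0,0],[0,0,0],0.5],[[0,0,0],[0,0,0],1],[[0,0,0],[0,0,0],1],[[0,0,0],[0,0,0],1]]'
python3 -m inch '[[[0,0,0],[0,0,0],1],[[0,0,0],[0,0,0],1],[[0,0,0],[0,0,0],1]]'
python3 -c "
from h import *
p=fr(ST,-.060-.0215,0);print(p);to(*p,.12,14.1-180)"
```

```text
clock: 9.73
eef_pos: [0.5042, 0.3301, 0.0549]
tool_rot: [-0.212, 0.977, 0.001, 0.002]
ft_force: [1.5, -0.2, 4.7]
grip_width: 0.0499
grasp_force: 63.0
clock: 9.98
eef_pos: [0.5042, 0.3302, 0.0549]
tool_rot: [-0.212, 0.977, 0.001, 0.002]
ft_force: [0.6, -0.6, 6.3]
grip_width: 0.0497
grasp_force: 62.8
[0.49255543 0.06994538]
t 9.98 at [0.5042 0.3302 0.0549] turn [0.0001 0.0008 0.029 ] shift [ 0.2489 -0.8319 -0.2171] F [ 0.6 -0.6  6.3] w 0.0497 g 62.8
```

```bash
python3 -m inch '[[[0,0,0],[0,0,-0.05],1],[[0,0,0],[0,0,-0.08],1],[[0,0,0],[0,0,-0.08],1],[[0,0,0.01],[0,0,0],1],[[0,0,0.01],[0,0,0],1],[[0,0,0.009],[0.0,-0.05,0],1],[[0,0,0],[0.035,-0.1,0],1],[[0,0,0],[0.035,-0.1,0],1],[[0,0,0],[0.035,-0.1,0],1],[[0,0,0],[0.035,-0.1,0],1]]'
python3 -m inch '[[[0,0,0],[0.035,-0.1,0],1],[[0,0,0],[0.035,-0.1,0],1],[[0,0,0],[0.02,-0.08,0],1],[[0,0,0],[0.02,-0.06,0],1],[[0,0,0],[0,-0.035,0],1],[[0,0,0],[0,0,0],1],[[0,0,0],[0,0,0],1]]'
python3 - <<'E'
from h import *
p=fr(ST,-.060-.0215,0);to(*p,.056,14.1-180)
for n in("top","scene"):
    c=vision.camera(n); H=hsv(c); h,S,V=[H[...,i].astype(int) for i in range(3)]
    u,v=proj(c,[*p,.15]).astype(int); print(n,u,v)
    m=(h>15)&(h<32)&(S>110)&(V>50); m[:150]=0;m[290:]=0;m[:,:120]=0;m[:,290:]=0
    for k in blobs(m,4): print("yellow",cv2.boundingRect(k),k[:,0].mean(0))
c=vision.camera("scene");a=cv2.resize(c["img"][130:250,160:290],None,fx=4,fy=4,interpolation=cv2.INTER_CUBIC); cv2.imwrite("pics/pl.png",a[...,::-1])
E
```

```text
clock: 10.82
eef_pos: [0.4946, 0.187, 0.1152]
tool_rot: [-0.123, 0.992, -0.0, -0.0]
ft_force: [0.7, -0.6, -2.2]
grip_width: 0.0491
grasp_force: 62.5
clock: 11.4
eef_pos: [0.4911, 0.0713, 0.1156]
tool_rot: [-0.122, 0.992, 0.0, 0.0]
ft_force: [0.7, -0.3, -2.5]
grip_width: 0.0496
grasp_force: 62.7
t 11.4 at [0.4911 0.0713 0.1156] turn [ 0.0001  0.0001 -0.0001] shift [-0.0035 -0.0055  0.1985] F [ 0.7 -0.3 -2.5] w 0.0496 g 62.7
top 215 199
scene 242 181
yellow (235, 190, 17, 15) [243.375  197.9375]
yellow (268, 150, 5, 3) [269.81818182 151.18181818]
```

```bash
python3 -m inch '[[[0,0,0],[0,-0.005,0.05],1],[[0,0,0],[0,0,0.06],1],[[0,0,0],[0,0,0.05],1],[[0,0,0],[0,0,0.025],1],[[0,0,0],[0,0,0.01],1],[[0,0,0],[0,0,0],1],[[0,0,0],[0,0,0],1]]'
python3 - <<'E'
from h import *
p=fr(ST,-.060-.0215,0);to(*p,.0555,14.1-180)
c=vision.camera("scene");H=hsv(c); h,S,V=[H[...,i].astype(int) for i in range(3)]
m=(h>15)&(h<32)&(S>110)&(V>50); m[:165]=0;m[290:]=0;m[:,:120]=0;m[:,260:]=0
for k in blobs(m,4): print("yellow",cv2.boundingRect(k)); 
a=cv2.resize(c["img"][150:240,185:285],None,fx=5,fy=5,interpolation=cv2.INTER_CUBIC)
c=vision.camera("top");b=cv2.resize(c["img"][150:230,180:240],None,fx=5,fy=5,interpolation=cv2.INTER_CUBIC)
o=np.zeros((450,800,3),np.uint8); o[:,:500]=a; o[:400,500:]=b; cv2.imwrite("pics/pl2.png",o[...,::-1])
E
```

```text
clock: 12.13
eef_pos: [0.4916, 0.0701, 0.0574]
tool_rot: [-0.123, 0.992, -0.0, 0.0]
ft_force: [0.2, -0.2, -2.5]
grip_width: 0.0497
grasp_force: 62.7
t 12.13 at [0.4916 0.0701 0.0574] turn [-0.      0.0001  0.0001] shift [-0.0028 -0.0012  0.0063] F [ 0.2 -0.2 -2.5] w 0.0497 g 62.7
yellow (236, 203, 17, 15)
```

View pics/pl2.png

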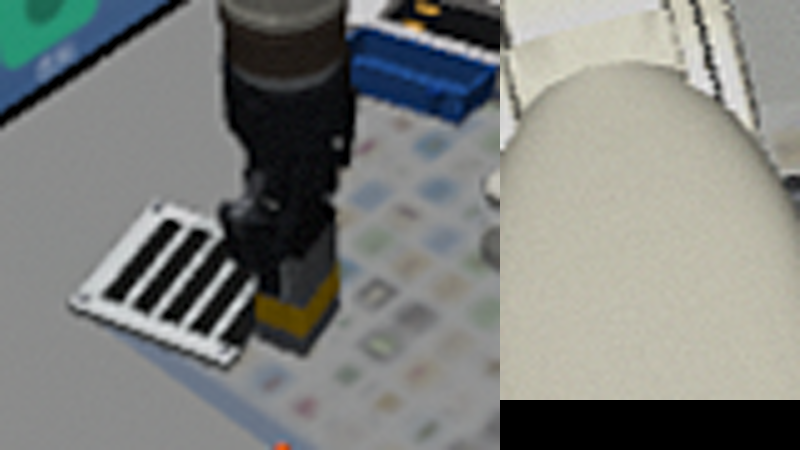

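pl2 shows the pack hanging just above the worktop against the step's near edge. Its foot corners are at scene pixels (236,218), (245,221) and (253,212). I'll check those numerically.

```bash
python3 - <<'E'
from h import *
c=vision.camera("scene")
def sf(p): return R.from_euler('z',-14.1,degrees=True).apply(np.r_[p[:2]-ST[0],0])[:2]*1000+[60,0]
for u,v in((236,218),(245,221),(253,212)): print(sf(onz(c,u,v,.002)).round(1))
# yellow silhouette fine
H=hsv(c); h,S,V=[H[...,i].astype(int) for i in range(3)]
m=(h>15)&(h<32)&(S>110)&(V>50); m[:165]=0;m[290:]=0;m[:,:120]=0;m[:,260:]=0
k=blobs(m,4)[0][:,0]; print(k[k[:,0].argmin()],k[k[:,0].argmax()],k[k[:,1].argmax()])
# step near edge, bottom-left corner in scene
M=((S<40)&(V>190)).astype(np.uint8); M[:185]=0;M[230:]=0;M[:,:190]=0;M[:,250:]=0
q=blobs(M,20)[0][:,0]; i=q[:,1].argmax(); print("step corner",q[i],sf(onz(c,*q[i],.0115)).round(1))
print("tcp",sf(telemetry.get_obs()["eef_pos"]).round(1))
E
```

```text
[-4.3 23.7]
[-36.7  22.3]
[-41.9 -24.1]
[236 209] [252 203] [243 216]
step corner [203 208] [110.4  40. ]
tcp [-22.   0.]
```

```bash
python3 -m inch '[[[0,0,0],[0,0,0.006],1],[[0,0,0],[0,0,0.002],1],[[0,0,0],[0,0,0],1],[[0,0,0],[0,0,0],0.5],[[0,0,0],[0,0,0],0],[[0,0,0],[0,0,0],-0.4],[[0,0,0],[0,0,0],-1],[[0,0,0],[0,0,0],-1],[[0,0,0],[0,0,0],-1],[[0,0,0],[0,0,0],-1]]'
python3 -m inch '[[[0,0,0],[0,0,0],-1],[[0,0,0],[0,0,0],-1],[[0,0,0],[0,0,-0.05],-1],[[0,0,0],[0,0,-0.1],-1],[[0,0,0],[0,0,-0.1],-1],[[0,0,0],[0,0,0],-1],[[0,0,0],[0.1,0,0],-1],[[0,0,0],[0.1,0,0],0],[[0,0,0],[0.1,0,0],1],[[0,0,0],[0,0,0],1]]'
cat > pk.py <<'E'
from h import *
def sf(p): return (R.from_euler('z',-14.1,degrees=True).apply(np.r_[p[:2]-ST[0],0])[:2]*1000+[60,0]).round(1)
o=telemetry.get_obs(); print("tcp in edge frame",sf(o["eef_pos"]),o["eef_pos"][2].round(4),"F",o["ft_force"].round(1))
for n,b in(("scene",(185,150,270,240)),("top",(180,150,240,235))):
    c=vision.camera(n);H=hsv(c); h,S,V=[H[...,i].astype(int) for i in range(3)]
    m=(h>15)&(h<32)&(S>110)&(V>50); M=np.zeros(m.shape,bool); M[b[1]:b[3],b[0]:b[2]]=1
    for k in blobs(m&M,4)[:2]: print(n,"yellow",cv2.boundingRect(k),cv2.contourArea(k))
    np.save(f"pics/{n}.npy",c["img"])
E
python3 pk.py
```

```text
clock: 13.12
eef_pos: [0.4912, 0.0696, 0.0545]
tool_rot: [-0.123, 0.992, -0.0, 0.0]
ft_force: [-0.6, 0.1, -0.3]
grip_width: 0.0853
grasp_force: 0.0
clock: 13.95
eef_pos: [0.3967, 0.0465, 0.128]
tool_rot: [-0.122, 0.992, -0.0, -0.004]
ft_force: [-0.3, -0.6, -0.8]
grip_width: 0.0517
grasp_force: 0.0
tcp in edge frame [-120.2    0.6] 0.128 F [-0.3 -0.6 -0.8]
scene yellow (236, 203, 17, 15) 77.0
```

```bash
python3 -m inch '[[[0,0,0],[0,0,0.08],1],[[0,0,0],[0,0,0.1],1],[[0,0,0],[0,0,0.1],1],[[0,0,0],[0,0,0.045],1],[[0,0,0],[-0.08,0,0],1],[[0,0,0],[-0.08,0,0],1],[[0,0,0],[-0.05,0,0],1],[[0,0,0],[0,0,0],1],[[0,0,0],[0,0,0],1],[[0,0,0],[0,0,0],1]]'
python3 pk.py
python3 -m inch '[[[0,0,0],[-0.004,0,0],1],[[0,0,0],[-0.004,0,0],1],[[0,0,0],[-0.004,0,0],1],[[0,0,0],[-0.004,0,0],1],[[0,0,0],[0,0,0],1]]'
python3 pk.py
```

```text
clock: 14.88
eef_pos: [0.4643, 0.0629, 0.0315]
tool_rot: [-0.123, 0.992, -0.0, -0.001]
ft_force: [-1.4, 0.0, -1.6]
grip_width: -0.0002
grasp_force: 0.0
tcp in edge frame [-50.6   0.1] 0.0315 F [-1.4  0.  -1.6]
scene yellow (235, 208, 14, 9) 61.5
clock: 15.4
eef_pos: [0.4701, 0.0642, 0.0322]
tool_rot: [-0.123, 0.992, -0.0, 0.001]
ft_force: [-0.7, -0.4, 0.5]
grip_width: 0.0003
grasp_force: 0.0
tcp in edge frame [-44.7  -0.1] 0.0322 F [-0.7 -0.4  0.5]
scene yellow (234, 208, 14, 9) 58.5
```

```bash
for i in 1 2; do :; done; python3 -m inch '[[[0,0,0],[-0.004,0,0],1],[[0,0,0],[-0.004,0,0],1],[[0,0,0],[-0.004,0,0],1],[[0,0,0],[0,0,0],1],[[0,0,0],[0,0,0],1]]'
python3 pk.py
```

```text
clock: 15.92
eef_pos: [0.4707, 0.0645, 0.0317]
tool_rot: [-0.123, 0.992, -0.0, -0.002]
ft_force: [-5.7, -1.3, 6.1]
grip_width: 0.0002
grasp_force: 3.1
tcp in edge frame [-44.    0.1] 0.0317 F [-5.7 -1.3  6.1]
scene yellow (234, 207, 14, 10) 60.0
```

```bash
python3 -m inch '[[[0,0,0],[0.03,0,0],1],[[0,0,0],[0.03,0,0],1],[[0,0,0],[0,0,0],1],[[0,0,0],[0,0,-0.09],1],[[0,0,0],[0,0,-0.083],1],[[0,0,0],[0,0,0],1],[[0,0,0],[0,0,0],1]]'
python3 pk.py
python3 -m inch '[[[0,0,0],[-0.02,0,0],1],[[0,0,0],[-0.01,0,0],1],[[0,0,0],[-0.01,0,0],1],[[0,0,0],[-0.01,0,0],1],[[0,0,0],[-0.01,0,0],1],[[0,0,0],[-0.01,0,0],1],[[0,0,0],[-0.01,0,0],1],[[0,0,0],[-0.01,0,0],1],[[0,0,0],[-0.01,0,0],1],[[0,0,0],[-0.01,0,0],1]]'
python3 pk.py
```

```text
clock: 16.6
eef_pos: [0.4575, 0.0609, 0.0855]
tool_rot: [-0.123, 0.992, -0.0, 0.003]
ft_force: [-0.1, 0.0, -0.5]
grip_width: 0.0002
grasp_force: 0.0
tcp in edge frame [-57.7  -0.2] 0.0855 F [-0.1  0.  -0.5]
scene yellow (235, 203, 17, 15) 75.5
clock: 17.53
eef_pos: [0.488, 0.0688, 0.084]
tool_rot: [-0.123, 0.992, -0.0, 0.0]
ft_force: [-0.5, -0.6, 0.3]
grip_width: -0.0002
grasp_force: 0.2
tcp in edge frame [-26.2  -0. ] 0.084 F [-0.5 -0.6  0.3]
scene yellow (232, 199, 18, 16) 96.5
```

```bash
python3 -m inch '[[[0,0,0],[-0.01,0,0],1],[[0,0,0],[-0.01,0,0],1],[[0,0,0],[-0.01,0,0],1],[[0,0,0],[-0.01,0,0],1],[[0,0,0],[-0.01,0,0],1],[[0,0,0],[-0.01,0,0],1],[[0,0,0],[-0.01,0,0],1],[[0,0,0],[-0.01,0,0],1],[[0,0,0],[0,0,0],1]]'
python3 pk.py
```

```text
clock: 18.38
eef_pos: [0.5117, 0.0747, 0.084]
tool_rot: [-0.123, 0.992, -0.0, 0.0]
ft_force: [0.1, -0.4, -0.5]
grip_width: -0.0002
grasp_force: 0.0
tcp in edge frame [-1.8 -0. ] 0.084 F [ 0.1 -0.4 -0.5]
scene yellow (230, 196, 13, 20) 120.0
```

```bash
python3 -m inch '[[[0,0,0],[-0.01,0,0],1],[[0,0,0],[-0.01,0,0],1],[[0,0,0],[-0.01,0,0],1],[[0,0,0],[0,0,0],1],[[0,0,0],[0,0,0],1]]'
python3 pk.py
python3 -m inch '[[[0,0,0],[0,0,-0.1],1],[[0,0,0],[0.13,0,-0.03],0],[[0,0,0],[0.13,0,0],-1],[[0,0,0],[0.13,0,0],-1],[[0,0,0],[0.13,0,0],-1],[[0,0,0],[0.1,0,0],-1],[[0,0,0],[0.0,0,0],-1]]'
python3 pk.py
python3 - <<'E'
from h import *
ob=telemetry.get_obs()["eef_pos"]; 
def sf(p): return (R.from_euler('z',-14.1,degrees=True).apply(np.r_[p[:2]-ST[0],0])[:2]*1000+[60,0]).round(1)
for n,b in(("scene",(175,170,262,240)),("top",(175,140,250,230))):
    c=vision.camera(n); H=hsv(c); h,S,V=[H[...,i].astype(int) for i in range(3)]
    M=np.zeros(h.shape,bool); M[b[1]:b[3],b[0]:b[2]]=1
    y=(h>15)&(h<32)&(S>110)&(V>50)&M
    for k in blobs(y,10)[:1]:
        r=cv2.minAreaRect(k); B=cv2.boxPoints(r); print(n,B.round(1).tolist(),[sf(onz(c,u,v,.048)).tolist() for u,v in B])
E
```

```text
clock: 18.9
eef_pos: [0.5199, 0.0768, 0.0839]
tool_rot: [-0.123, 0.992, -0.0, 0.0]
ft_force: [-1.3, -0.1, 0.0]
grip_width: 0.0
grasp_force: 0.0
tcp in edge frame [6.7 0. ] 0.0839 F [-1.3 -0.1  0. ]
scene yellow (229, 197, 14, 19) 116.0
clock: 19.58
eef_pos: [0.3316, 0.0303, 0.1217]
tool_rot: [-0.122, 0.992, -0.0, -0.004]
ft_force: [-0.4, -0.4, -0.1]
grip_width: 0.0722
grasp_force: 0.0
tcp in edge frame [-187.3    0.7] 0.1217 F [-0.4 -0.4 -0.1]
scene yellow (229, 197, 14, 19) 117.0
top yellow (205, 191, 21, 15) 153.5
scene [[226.89999389648438, 212.3000030517578], [233.8000030517578, 195.10000610351562], [242.60000610351562, 198.60000610351562], [235.6999969482422, 215.89999389648438]] [[10.8, 50.6], [28.9, -26.0], [-4.7, -24.3], [-21.1, 51.5]]
top [[204.5, 196.8000030517578], [222.5, 190.10000610351562], [225.8000030517578, 198.6999969482422], [207.8000030517578, 205.5]] [[19.4, 26.6], [19.6, -25.0], [-6.0, -25.0], [-6.1, 26.3]]
```

```bash
python3 - <<'E'
from h import *
c=vision.camera("top"); im=c["img"].astype(np.float32)
for y in(-.015,0,.015):
  print(y)
  for x in range(-24,112,4):
    p=proj(c,[*fr(ST,-.06+x/1000,y),.048]); v=cv2.getRectSubPix(im,(1,1),(float(p[0]),float(p[1])))[0,0]; print(x,v.astype(int).tolist(),end=" ")
  print()
print("across")
for x in(.035,.07):
  for y in range(-40,41,3):
    p=proj(c,[*fr(ST,-.06+x,y/1000),.048]); v=cv2.getRectSubPix(im,(1,1),(float(p[0]),float(p[1])))[0,0]; print(y,int(v.mean()),end=" ")
  print()
E
```

```text
-0.015
-24 [152, 153, 158] -20 [146, 150, 154] -16 [148, 150, 154] -12 [148, 149, 154] -8 [156, 157, 142] -4 [212, 212, 8] 0 [211, 210, 0] 4 [210, 210, 0] 8 [210, 210, 0] 12 [212, 211, 0] 16 [215, 210, 0] 20 [162, 158, 127] 24 [143, 146, 157] 28 [143, 145, 147] 32 [144, 146, 148] 36 [144, 143, 145] 40 [143, 146, 147] 44 [141, 145, 145] 48 [142, 147, 148] 52 [141, 147, 148] 56 [144, 151, 149] 60 [142, 143, 148] 64 [56, 57, 57] 68 [40, 37, 37] 72 [92, 93, 93] 76 [208, 207, 206] 80 [51, 53, 50] 84 [44, 47, 45] 88 [43, 44, 43] 92 [51, 52, 51] 96 [219, 218, 217] 100 [212, 211, 209] 104 [212, 211, 210] 108 [199, 199, 198] 
0
-24 [152, 154, 156] -20 [146, 150, 153] -16 [146, 150, 151] -12 [147, 150, 154] -8 [154, 154, 140] -4 [208, 206, 20] 0 [211, 208, 0] 4 [211, 207, 0] 8 [210, 205, 0] 12 [210, 203, 0] 16 [217, 210, 0] 20 [158, 155, 131] 24 [142, 144, 153] 28 [143, 146, 149] 32 [144, 146, 147] 36 [146, 149, 151] 40 [143, 145, 149] 44 [143, 145, 149] 48 [145, 146, 148] 52 [143, 146, 147] 56 [145, 147, 149] 60 [137, 139, 142] 64 [53, 53, 52] 68 [38, 38, 37] 72 [118, 119, 116] 76 [235, 233, 
[... 449 characters left out ...]
40 [144, 146, 148] 44 [144, 146, 149] 48 [141, 144, 147] 52 [141, 145, 148] 56 [146, 147, 151] 60 [133, 135, 136] 64 [53, 54, 55] 68 [37, 35, 36] 72 [90, 91, 89] 76 [218, 216, 216] 80 [29, 34, 31] 84 [45, 44, 43] 88 [42, 43, 41] 92 [41, 40, 41] 96 [206, 207, 204] 100 [214, 213, 211] 104 [212, 210, 209] 108 [195, 196, 195] 
across
-40 204 -37 162 -34 173 -31 150 -28 143 -25 164 -22 143 -19 145 -16 145 -13 148 -10 148 -7 146 -4 147 -1 150 2 146 5 147 8 146 11 146 14 147 17 145 20 151 23 128 26 125 29 191 32 164 35 161 38 213 
-40 149 -37 57 -34 34 -31 59 -28 46 -25 35 -22 56 -19 36 -16 38 -13 52 -10 33 -7 45 -4 42 -1 42 2 61 5 37 8 44 11 49 14 32 17 44 20 42 23 43 26 51 29 38 32 56 35 45 38 29
```

Lying pack: its yellow band spans x -7..19 and the black end stops at about 72, so its centre is at 24.5 in the edge frame. It is square and centred, lying flat, so I'll grasp it there.

```bash
python3 -c "
from h import *
p=fr(ST,-.0355,.0005);print(p);to(*p,.10,14.1-180)"
```

```text
[0.53704774 0.0816366 ]
t 19.83 at [0.3409 0.0317 0.1234] turn [-0.0001  0.0004  0.    ] shift [-0.6746  0.0021  0.0779] F [0.3 0.8 0. ] w 0.0853 g 0.0
```

```bash
python3 -m inch '[[[0,0,0],[-0.07,0,0],-1],[[0,0,0],[-0.12,0,0],-1],[[0,0,0],[-0.12,0,0],-1],[[0,0,0],[-0.12,0,0],-1],[[0,0,0],[-0.12,0,0.02],-1],[[0,0,0],[-0.08,0.002,0.03],-1],[[0,0,0],[-0.0446,0,0.028],-1],[[0,0,0],[0,0,0],-1],[[0,0,0],[0,0,0],-1],[[0,0,0],[0,0,0],-1]]'
python3 -c "
from h import *
p=fr(ST,-.0355,.0005);to(*p,.027,14.1-180)"
```

```text
clock: 20.67
eef_pos: [0.5349, 0.0813, 0.099]
tool_rot: [-0.123, 0.992, -0.0, -0.001]
ft_force: [-1.3, 1.0, 0.1]
grip_width: 0.0858
grasp_force: 0.0
t 20.67 at [0.5349 0.0813 0.099 ] turn [-0.     -0.0003  0.    ] shift [-0.0072 -0.0008  0.2399] F [-1.3  1.   0.1] w 0.0858 g 0.0
```

```bash
python3 -m inch '[[[0,0,0],[-0.007,0,0.05],-1],[[0,0,0],[0,0,0.08],-1],[[0,0,0],[0,0,0.07],-1],[[0,0,0],[0,0,0.04],-1],[[0,0,0],[0,0,0],-1],[[0,0,0],[0,0,0],-0.5],[[0,0,0],[0,0,0],0.3],[[0,0,0],[0,0,0],1],[[0,0,0],[0,0,0],1],[[0,0,0],[0,0,0],1]]'
python3 -m inch '[[[0,0,0],[0,0,0],1],[[0,0,0],[0,0,0],1]]'
python3 -c "
from h import *
p=fr(ST,-.0355,.0005);to(*p,.027,14.1-180)"
```

```text
clock: 21.5
eef_pos: [0.539, 0.082, 0.0296]
tool_rot: [-0.123, 0.992, -0.0, 0.002]
ft_force: [-0.5, -0.2, 6.3]
grip_width: 0.0482
grasp_force: 64.6
clock: 21.67
eef_pos: [0.539, 0.082, 0.0296]
tool_rot: [-0.123, 0.992, -0.0, 0.002]
ft_force: [-1.4, 0.5, 5.6]
grip_width: 0.0486
grasp_force: 64.6
t 21.67 at [0.539  0.082  0.0296] turn [-0.0001  0.0006 -0.    ] shift [0.0066 0.0004 0.0085] F [-1.4  0.5  5.6] w 0.0486 g 64.6
```

```bash
python3 -m inch '[[[0,0,0],[0,0,-0.05],1],[[0,0,0],[0,0,-0.1],1],[[0,0,0],[0,0,-0.1],1],[[0,0,0],[0,0,-0.1],1],[[0,0,0],[0,0,0],1],[[0,0,0],[0,0,0],1]]'
python3 - <<'E'
from h import *
p=fr(ME,.002,0);to(*p,.15,14.0-180)
c=vision.camera("scene");H=hsv(c); h,S,V=[H[...,i].astype(int) for i in range(3)]
m=(h>15)&(h<32)&(S>110)&(V>50); m[:100]=0;m[230:]=0;m[:,:180]=0;m[:,262:]=0
for k in blobs(m,4)[:1]: print("yellow",cv2.boundingRect(k),cv2.boxPoints(cv2.minAreaRect(k)).tolist())
p=telemetry.get_obs()["eef_pos"]
for x,y in((17,25),(43,25),(43,-25),(17,-25)): # expected band corners on top face for centre 2 mm behind tcp
    q=fr((p[:2],np.radians(14.1)),(x-48-2)/1000,y/1000); print(proj(c,[*q,p[2]-.0296+.048]).round(1))
E
```

```text
clock: 22.17
eef_pos: [0.539, 0.0821, 0.1348]
tool_rot: [-0.123, 0.992, -0.0, 0.003]
ft_force: [-0.2, 0.5, -3.2]
grip_width: 0.0484
grasp_force: 63.8
t 22.17 at [0.539  0.0821 0.1348] turn [-0.0001  0.0009  0.0003] shift [ 0.0624 -0.9932 -0.0506] F [-0.2  0.5 -3.2] w 0.0484 g 63.8
yellow (227, 172, 15, 21) [[224.62425231933594, 188.19821166992188], [231.68638610839844, 171.04733276367188], [241.0414276123047, 174.8994140625], [233.9792938232422, 192.05029296875]]
[234.3 185.2]
[226.7 182.6]
[234.8 172.6]
[242.2 175.1]
```

```bash
python3 -m inch '[[[0,0,0],[0.006,-0.06,0],1],[[0,0,0],[0.006,-0.11,0],1],[[0,0,0],[0.006,-0.11,0],1],[[0,0,0],[0.006,-0.11,0],1],[[0,0,0],[0.006,-0.11,0],1],[[0,0,0],[0.006,-0.11,0],1],[[0,0,0],[0.006,-0.11,0],1],[[0,0,0],[0.006,-0.11,0],1],[[0,0,0],[0.006,-0.1,0],1],[[0,0,0],[0.008,-0.063,0],1]]'
python3 -m inch '[[[0,0,0],[0,0,0],1],[[0,0,0],[0,0,0],1],[[0,0,0],[0,0,0],1]]'
python3 -c "
from h import *
p=fr(ME,.002,0);to(*p,.06,14.0-180)"
```

```text
clock: 23.05
eef_pos: [0.5907, -0.2144, 0.1296]
tool_rot: [-0.121, 0.993, 0.0, -0.002]
ft_force: [0.2, 0.6, -1.3]
grip_width: 0.049
grasp_force: 63.6
clock: 23.3
eef_pos: [0.5906, -0.2107, 0.1305]
tool_rot: [-0.123, 0.992, 0.001, -0.002]
ft_force: [-0.5, 0.5, -1.9]
grip_width: 0.0482
grasp_force: 63.6
t 23.3 at [ 0.5906 -0.2107  0.1305] turn [ 0.0004 -0.0005  0.0003] shift [-0.0071 -0.0044  0.2351] F [-0.5  0.5 -1.9] w 0.0482 g 63.6
```

```bash
python3 -m inch '[[[0.0004,-0.0005,0.0003],[-0.007,-0.0044,0],1],[[0,0,0],[0,0,0.08],1],[[0,0,0],[0,0,0.08],1],[[0,0,0],[0,0,0.05],1],[[0,0,0],[0,0,0.015],1],[[0,0,0],[0,0,0],1],[[0,0,0],[0,0,0],1],[[0,0,0],[0,0,0],1]]'
python3 - <<'E'
from h import *
p=fr(ME,.002,0);to(*p,.044,14.0-180)
for n in("top","scene"):
    c=vision.camera(n); H=hsv(c); h,S,V=[H[...,i].astype(int) for i in range(3)]
    m=(h>15)&(h<32)&(S>110)&(V>50); M=np.zeros(m.shape,bool); M[115:205,255:350]=1
    for k in blobs(m&M,4)[:2]: print(n,"yellow",cv2.boundingRect(k))
    t=telemetry.get_obs()["eef_pos"]
    for x,y in((17,25),(43,25),(43,-25),(17,-25)): print(proj(c,[*fr(ME,(x-48)/1000,y/1000),t[2]+.0184]).round(1),end=" ")
    print()
E
```

```text
clock: 23.97
eef_pos: [0.5958, -0.2124, 0.0668]
tool_rot: [-0.122, 0.993, -0.002, 0.003]
ft_force: [-0.2, -0.6, -2.2]
grip_width: 0.0481
grasp_force: 63.6
t 23.97 at [ 0.5958 -0.2124  0.0668] turn [-0.0007  0.0009  0.0001] shift [0.0086 0.0053 0.0759] F [-0.2 -0.6 -2.2] w 0.0481 g 63.6
[315.5 169.9] [311.7 161.1] [329.1 154.7] [333.  163.5] 
scene yellow (274, 139, 11, 17)
[280.1 148.8] [273.5 146.9] [279.3 139.4] [285.7 141.3]
```

```bash
python3 -m inch '[[[0,0,0],[0,0,0],1],[[0,0,0],[0,0,0],1],[[0,0,0],[0,0,0],1]]'
python3 -c "
from h import *
p=fr(ME,.002,0);to(*p,.044,14.0-180)"
```

```text
clock: 24.32
eef_pos: [0.5948, -0.2127, 0.0656]
tool_rot: [-0.122, 0.993, -0.001, 0.002]
ft_force: [-0.3, 0.0, -1.8]
grip_width: 0.0484
grasp_force: 63.6
t 24.32 at [ 0.5948 -0.2127  0.0656] turn [-0.0005  0.0006 -0.0001] shift [0.005  0.0052 0.072 ] F [-0.3  0.  -1.8] w 0.0484 g 63.6
```

```bash
python3 -m inch '[[[-0.0004,0.0005,0],[0.005,0.005,0],1],[[0,0,0],[0,0,0.005],1],[[0,0,0],[0,0,0],1],[[0,0,0],[0,0,0],1],[[0,0,0],[0,0,0],1],[[0,0,0],[0,0,0],1],[[0,0,0],[0,0,0],1]]'
python3 -c "
from h import *
p=fr(ME,.002,0);to(*p,.044,14.0-180)"
```

```text
clock: 24.9
eef_pos: [0.5928, -0.2114, 0.0636]
tool_rot: [-0.122, 0.993, -0.0, 0.0]
ft_force: [-0.8, 0.0, -2.3]
grip_width: 0.0483
grasp_force: 63.6
t 24.9 at [ 0.5928 -0.2114  0.0636] turn [-0.  0. -0.] shift [-0.0005 -0.0004  0.0653] F [-0.8  0.  -2.3] w 0.0483 g 63.6
```

Position and level are right; lowering slowly.

```bash
python3 -m inch '[[[0,0,0],[0,0,0.01],1],[[0,0,0],[0,0,0.01],1],[[0,0,0],[0,0,0.01],1],[[0,0,0],[0,0,0.01],1],[[0,0,0],[0,0,0],1],[[0,0,0],[0,0,0],1]]'
python3 -c "
from h import *
p=fr(ME,.002,0);to(*p,.044,14.0-180)"
```

```text
clock: 25.4
eef_pos: [0.595, -0.2111, 0.0538]
tool_rot: [-0.122, 0.993, -0.0, 0.003]
ft_force: [2.0, 2.5, 5.9]
grip_width: 0.0488
grasp_force: 65.0
t 25.4 at [ 0.595  -0.2111  0.0538] turn [-0.0002  0.0008  0.0001] shift [0.007  0.0002 0.0327] F [2.  2.5 5.9] w 0.0488 g 65.0
```

```bash
python3 -m inch '[[[0,0,0],[0,0,-0.03],1],[[0,0,0],[0,0,0],1],[[0,0,0],[0,0,0],1],[[0,0,0],[0,0,0],1]]'
python3 -c "
from h import *
p=fr(ME,.0045,0.001);to(*p,.044,14.0-180)"
```

```text
clock: 25.73
eef_pos: [0.5922, -0.2114, 0.0601]
tool_rot: [-0.122, 0.993, 0.0, -0.0]
ft_force: [-0.4, 0.2, -2.4]
grip_width: 0.0481
grasp_force: 63.9
t 25.73 at [ 0.5922 -0.2114  0.0601] turn [ 0.     -0.0001 -0.0001] shift [-0.0106  0.0024  0.0536] F [-0.4  0.2 -2.4] w 0.0481 g 63.9
```

```bash
python3 -m inch '[[[0,0,0],[-0.0105,0.003,0],1],[[0,0,0],[0,0,0],1],[[0,0,0],[0,0,0.01],1],[[0,0,0],[0,0,0.01],1],[[0,0,0],[0,0,0.01],1],[[0,0,0],[0,0,0],1],[[0,0,0],[0,0,0],1],[[0,0,0],[0,0,0],1]]'
python3 -c "
from h import *
p=fr(ME,.0045,0.001);to(*p,.044,14.0-180)"
```

```text
clock: 26.4
eef_pos: [0.5965, -0.2096, 0.0525]
tool_rot: [-0.122, 0.993, -0.0, 0.001]
ft_force: [0.9, 2.2, 3.8]
grip_width: 0.0486
grasp_force: 64.8
t 26.4 at [ 0.5965 -0.2096  0.0525] turn [-0.0001  0.0004  0.    ] shift [0.0045 0.0001 0.0283] F [0.9 2.2 3.8] w 0.0486 g 64.8
```

```bash
python3 -m inch '[[[0,0,0],[0,0,-0.015],1],[[0,0,0],[-0.004,0.006,0],1],[[0,0,0],[0,0,0],1],[[0,0,0],[0,0,0.01],1],[[0,0,0],[0,0,0.01],1],[[0,0,0],[0,0,0],1],[[0,0,0],[0,0,0],1],[[0,0,0],[0,0,0],1]]'
python3 - <<'E'
from h import *
p=fr(ME,.0045,0.001);to(*p,.044,14.0-180)
for n in("top","scene"):
    c=vision.camera(n); H=hsv(c); h,S,V=[H[...,i].astype(int) for i in range(3)]
    m=(h>15)&(h<32)&(S>110)&(V>50); M=np.zeros(m.shape,bool); M[115:205,255:350]=1
    for k in blobs(m&M,4)[:2]: print(n,"yellow",cv2.boundingRect(k),cv2.boxPoints(cv2.minAreaRect(k)).round(1).tolist())
    for x,y in((17,25),(43,25),(43,-25),(17,-25)): print(proj(c,[*fr(ME,(x-48)/1000,y/1000),.0705]).round(1),end=" ")
    m=(h>100)&(h<125)&(S>170)&(V>60)&M
    for k in blobs(m,10)[:2]: print("blue",cv2.boundingRect(k))
E
```

```text
clock: 27.07
eef_pos: [0.597, -0.2081, 0.05]
tool_rot: [-0.122, 0.993, -0.001, 0.001]
ft_force: [3.2, -2.2, -2.1]
grip_width: 0.0483
grasp_force: 64.1
t 27.07 at [ 0.597  -0.2081  0.05  ] turn [-0.0002  0.0002 -0.    ] shift [ 0.0074 -0.0045  0.0199] F [ 3.2 -2.2 -2.1] w 0.0483 g 64.1
[314.7 171.4] [311.  162.7] [328.1 156.4] [331.9 165.1] blue (276, 155, 26, 36)
scene yellow (273, 143, 12, 16) [[271.0, 155.8000030517578], [276.29998779296875, 142.0], [284.0, 145.0], [278.70001220703125, 158.8000030517578]]
[280.  152.1] [273.4 150.1] [279.1 142.7] [285.6 144.5] blue (255, 156, 26, 18)
blue (286, 115, 10, 11)
```

```bash
python3 -m inch '[[[0,0,0],[-0.002,-0.003,0],1],[[0,0,0],[0,0,0.007],1],[[0,0,0],[0,0,0.007],1],[[0,0,0],[0,0,0.004],1],[[0,0,0],[0,0,0],1],[[0,0,0],[0,0,0],1]]'
python3 -c "
from h import *
p=fr(ME,.0045,0.001);to(*p,.044,14.0-180)"
```

```text
clock: 27.67
eef_pos: [0.5968, -0.2083, 0.0463]
tool_rot: [-0.122, 0.993, 0.0, 0.0]
ft_force: [-2.7, 0.3, 7.8]
grip_width: 0.0486
grasp_force: 65.2
t 27.67 at [ 0.5968 -0.2083  0.0463] turn [-0.      0.0001 -0.    ] shift [ 0.0067 -0.0041  0.0075] F [-2.7  0.3  7.8] w 0.0486 g 65.2
```

```bash
python3 -m inch '[[[0,0,0],[0.002,0,0.006],1],[[0,0,0],[0,0,0.004],1],[[0,0,0],[0,0,0],1],[[0,0,0],[0,0,0],1]]'
python3 -c "
from h import *
p=fr(ME,.0045,0.001);to(*p,.044,14.0-180)"
```

```text
clock: 28.0
eef_pos: [0.5966, -0.2083, 0.0459]
tool_rot: [-0.122, 0.993, -0.0, 0.001]
ft_force: [-6.6, 1.6, 19.4]
grip_width: 0.0485
grasp_force: 66.6
t 28.0 at [ 0.5966 -0.2083  0.0459] turn [-0.0001  0.0004 -0.    ] shift [ 0.0062 -0.0041  0.0062] F [-6.6  1.6 19.4] w 0.0485 g 66.6
```

```bash
python3 -m inch '[[[0,0,0],[0,0,-0.009],1],[[0,0,0],[0,0,0],1],[[0,0,0],[0,0,0],0.3],[[0,0,0],[0,0,0],-0.2],[[0,0,0],[0,0,0],-0.5],[[0,0,0],[0,0,0],-0.5],[[0,0,0],[0,0,0],-0.5]]'
python3 -m inch '[[[0,0,0],[0,0,-0.05],-0.5],[[0,0,0],[0,0,-0.1],-0.5],[[0,0,0],[0,0,-0.13],-0.5],[[0,0,0],[0,0,-0.13],-0.5],[[0,0,0],[0.13,0,0],-0.5],[[0,0,0],[0.13,0,0],-0.5],[[0,0,0],[0.13,0,0],-0.5],[[0,0,0],[0.13,0,0],1],[[0,0,0],[0.13,0,0],1],[[0,0,0],[0,0,0],1]]'
cat > bay.py <<'E'
from h import *
def mf(p): return (R.from_euler('z',-14,degrees=True).apply(np.r_[p[:2]-ME[0],0])[:2]*1000).round(1).tolist()
for n in("top","scene"):
    c=vision.camera(n); H=hsv(c); h,S,V=[H[...,i].astype(int) for i in range(3)]
    m=(h>15)&(h<32)&(S>110)&(V>50); M=np.zeros(m.shape,bool); M[115:205,255:350]=1
    for k in blobs(m&M,4)[:2]:
        B=cv2.boxPoints(cv2.minAreaRect(k)); print(n,"yellow",B.round(1).tolist(),[mf(onz(c,u,v,.062)) for u,v in B])
c=vision.camera("top"); im=c["img"].astype(np.float32)
def prof(pts):
    print([(a,int(cv2.getRectSubPix(im,(1,1),tuple(map(float,proj(c,[*fr(ME,x/1000,y/1000),.062]))))[0,0].mean())) for a,x,y in pts])
for y in(-15,0,15): prof([(x,x,y) for x in range(-62,64,3)])
for x in(-38,20): prof([(y,x,y) for y in range(-36,37,3)])
E
python3 bay.py
```

```text
clock: 28.58
eef_pos: [0.5956, -0.2083, 0.0434]
tool_rot: [-0.122, 0.993, 0.0, -0.001]
ft_force: [0.8, -0.1, -0.4]
grip_width: 0.0642
grasp_force: 0.0
clock: 29.42
eef_pos: [0.3996, -0.2552, 0.1661]
tool_rot: [-0.119, 0.993, 0.002, -0.004]
ft_force: [-0.9, 1.9, -1.0]
grip_width: 0.0282
grasp_force: 0.0
top yellow [[307.70001220703125, 163.5], [326.5, 156.8000030517578], [330.0, 166.60000610351562], [311.20001220703125, 173.3000030517578]] [[-1.8, 32.1], [-2.4, -22.9], [-31.3, -20.9], [-30.6, 33.8]]
scene yellow [[271.79998779296875, 155.60000610351562], [277.29998779296875, 143.39999389648438], [284.20001220703125, 146.5], [278.70001220703125, 158.6999969482422]] [[-8.6, 46.2], [3.5, -28.2], [-27.3, -21.9], [-38.2, 51.5]]
[(-62, 216), (-59, 226), (-56, 145), (-53, 29), (-50, 79), (-47, 144), (-44, 148), (-41, 146), (-38, 145), (-35, 144), (-32, 145), (-29, 145), (-26, 145), (-23, 143), (-20, 141), (-17, 142), (-14, 143), (-11, 142), (-8, 143), (-5, 148), (-2, 148), (1, 143), (4, 144), (7, 144), (10, 142), (13, 144), (16, 145), (19, 146), (22, 144), (25, 146), (28, 145), (31, 145), (3
[... 911 characters left out ...]
), (25, 148), (28, 147), (31, 147), (34, 149), (37, 155), (40, 99), (43, 33), (46, 141), (49, 226), (52, 216), (55, 214), (58, 214), (61, 214)]
[(-36, 120), (-33, 116), (-30, 85), (-27, 184), (-24, 227), (-21, 161), (-18, 140), (-15, 145), (-12, 147), (-9, 144), (-6, 147), (-3, 145), (0, 146), (3, 150), (6, 146), (9, 148), (12, 149), (15, 150), (18, 149), (21, 150), (24, 149), (27, 111), (30, 48), (33, 92), (36, 212)]
[(-36, 213), (-33, 214), (-30, 214), (-27, 217), (-24, 204), (-21, 156), (-18, 134), (-15, 145), (-12, 144), (-9, 147), (-6, 148), (-3, 148), (0, 147), (3, 147), (6, 148), (9, 147), (12, 147), (15, 148), (18, 148), (21, 151), (24, 150), (27, 105), (30, 48), (33, 81), (36, 203)]
```

```bash
python3 -c "
from h import *
p=fr(ME,-.002,0.002);to(*p,.08,14.0-180)"
```

```text
t 29.57 at [ 0.4073 -0.256   0.1675] turn [-0.0001  0.0001 -0.0002] shift [-0.623   0.001   0.2916] F [ 0.   0.5 -0.4] w 0.0059 g 0.0
```

```bash
python3 -m inch '[[[0,0,0],[-0.1,0,0],1],[[0,0,0],[-0.12,0,0],1],[[0,0,0],[-0.12,0,0],1],[[0,0,0],[-0.12,0,0],1],[[0,0,0],[-0.1,0,0.05],1],[[0,0,0],[-0.063,0,0.1],1],[[0,0,0],[0,0,0.09],1],[[0,0,0],[0,0,0.05],1],[[0,0,0],[0,0,0],1],[[0,0,0],[0,0,0],1]]'
python3 -m inch '[[[0,0,0],[0,0,0.01],1],[[0,0,0],[0,0,0.01],1],[[0,0,0],[0,0,0.01],1],[[0,0,0],[0,0,0.01],1],[[0,0,0],[0,0,0],1],[[0,0,0],[0,0,0],1]]'
python3 -c "
from h import *
p=fr(ME,-.002,0.002);to(*p,.062,14.0-180)"
```

```text
clock: 30.4
eef_pos: [0.589, -0.2094, 0.0788]
tool_rot: [-0.123, 0.992, 0.001, -0.001]
ft_force: [1.0, 0.0, 0.6]
grip_width: 0.0003
grasp_force: 0.0
clock: 30.9
eef_pos: [0.5885, -0.2107, 0.0686]
tool_rot: [-0.122, 0.993, -0.0, 0.0]
ft_force: [0.3, 0.1, -0.6]
grip_width: -0.0001
grasp_force: 0.0
t 30.9 at [ 0.5885 -0.2107  0.0686] turn [-0.0001  0.0001 -0.0001] shift [-0.0003  0.0006  0.0221] F [ 0.3  0.1 -0.6] w -0.0001 g 0.0
```

```bash
python3 -m inch '[[[0,0,0],[0,0,0.006],1],[[0,0,0],[0,0,0.006],1],[[0,0,0],[0,0,0.004],1],[[0,0,0],[0,0,0],1],[[0,0,0],[0,0,0],1]]'
python3 -m inch '[[[0,0,0],[0,0,0.008],1],[[0,0,0],[0,0,0.008],1],[[0,0,0],[0,0,0],1],[[0,0,0],[0,0,0],1]]'
```

```text
clock: 31.32
eef_pos: [0.5885, -0.2106, 0.0634]
tool_rot: [-0.122, 0.993, -0.0, -0.0]
ft_force: [-0.1, -0.4, 1.2]
grip_width: 0.0
grasp_force: 0.0
clock: 31.65
eef_pos: [0.5891, -0.2107, 0.062]
tool_rot: [-0.122, 0.993, -0.001, 0.001]
ft_force: [-4.7, 1.7, 15.2]
grip_width: -0.0003
grasp_force: 7.4
```

The pack's top reads 62 mm under load, so it is fully seated. I'll retreat and check.

```bash
python3 -m inch '[[[0,0,0],[0,0,-0.05],1],[[0,0,0],[0,0,-0.1],1],[[0,0,0],[0,0,-0.13],1],[[0,0,0],[0,0,-0.13],1],[[0,0,0],[0.12,0,0],1],[[0,0,0],[0.12,0,0],1],[[0,0,0],[0.12,0,0],1],[[0,0,0],[0.12,0,0],1],[[0,0,0],[0,0,0],1],[[0,0,0],[0,0,0],1]]'
python3 bay.py | head -4; python3 - <<'E'
from h import *
c=vision.camera("top"); H=hsv(c); m=(H[...,0]>100)&(H[...,0]<125)&(H[...,1]>170)&(H[...,2]>60); M=np.zeros(m.shape,bool); M[130:205,255:350]=1
print("cover",[cv2.boundingRect(k) for k in blobs(m&M,20)])
E
```

```text
clock: 32.48
eef_pos: [0.4473, -0.2457, 0.1821]
tool_rot: [-0.121, 0.993, -0.0, 0.0]
ft_force: [1.1, -0.6, 0.4]
grip_width: 0.0001
grasp_force: 0.0
top yellow [[308.0, 163.0], [326.6000061035156, 156.8000030517578], [329.6000061035156, 165.8000030517578], [311.0, 172.0]] [[-0.9, 30.7], [-2.6, -23.2], [-28.9, -20.8], [-27.1, 32.8]]
scene yellow [[271.79998779296875, 155.60000610351562], [277.29998779296875, 143.39999389648438], [284.20001220703125, 146.5], [278.70001220703125, 158.6999969482422]] [[-8.6, 46.2], [3.5, -28.2], [-27.3, -21.9], [-38.2, 51.5]]
[(-62, 213), (-59, 222), (-56, 142), (-53, 29), (-50, 76), (-47, 139), (-44, 142), (-41, 140), (-38, 140), (-35, 140), (-32, 140), (-29, 140), (-26, 143), (-23, 140), (-20, 139), (-17, 139), (-14, 139), (-11, 139), (-8, 139), (-5, 143), (-2, 141), (1, 139), (4, 140), (7, 141), (10, 141), (13, 143), (16, 143), (19, 143), (22, 141), (25, 140), (28, 141), (31, 142), (34, 142), (37, 141), (40, 88), (43, 30), (46, 189), (49, 220), (52, 211), (55, 209), (58, 209), (61, 208)]
[(-62, 214), (-59, 202), (-56, 105), (-53, 35), (-50, 84), (-47, 143), (-44, 146), (-41, 144), (-38, 143), (-35, 142), (-32, 141), (-29, 144), (-26, 144), (-23, 140), (-20, 138), (-17, 137), (-14, 137), (-11, 138), (-8, 139), (-5, 140), (-2, 142), (1, 144), (4, 144), (7, 143), (10, 142), (13, 143), (16, 142), (19, 141), (22, 142), (25, 144), (28, 141), (31, 143), (34, 144), (37, 146), (40, 111), (43, 32), (46, 126), (49, 221), (52, 211), (55, 209), (58, 208), (61, 209)]
cover [(276, 155, 35, 36)]
```

The pack is seated, the cover is open and the arm is clear.

```bash
python3 -c "
from workcell import workorder
print(workorder.job_done())"
```

```text
the job is handed in; nothing more can be done
None
```

I handed the job in at about 33 s of the 64 s: the pack lies seated in the bay, contacts down, with its top at 62 mm as expected. The cover is open and the arm is clear. The pass/fail result was not returned, and I did not re-check the jar, dropper bottle and beaker at the end.

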